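# Set the dust gates and start the extractor under its sprung guard

## Task

Get the bench's dust extraction running. One of the two pull-up slide gates in the ducts is jammed with chips and comes up solid about half-way: only by trying can you tell which. Leave the jammed gate pushed fully down and the good gate pulled fully up. Only then start the extractor: lift the sprung guard on the sloping switch box, flip the toggle under it over towards the hinge, let the guard drop shut again, and leave the other things on the bench where they are.

Things in the scene. Friction and masses are not known exactly. Their poses are not given: they have to be found in the camera images.
- gate_1_body: fixed aluminium frame of gate_1, 112 mm wide (y), 24 mm thick (x), top 129 mm above the bench; origin on the bench under the frame's middle. Its duct runs along x, z is up. The two alike gates stand 170 mm apart along y; which is on which side varies, and either may be the jammed one. The jammed one comes up solid near 40 mm and gives only about 1 mm per 10 N beyond
- gate_1 (a joint): height of the sliding blade of gate_1 in m: 0 = fully down (shut), 0.070 = fully up at its end stop (open). Starts 8 to 28 mm up. It moves straight up and down, with about 8 N to raise it and 3 N to push it down, and stays where it is left
- gate_1_grip (a point): centre of the black grip bar on top of the blade of gate_1: 66 mm along the frame's y, 16 mm thick along x, 24 mm tall, to be pinched from above across its 16 mm. It is 160 mm above the bench when the gate is fully down and rises with it; the frame's top is then 19 mm below the bar's underside
- gate_2_body: fixed aluminium frame of gate_2, 112 mm wide (y), 24 mm thick (x), top 129 mm above the bench; origin on the bench under the frame's middle. Its duct runs along x, z is up. The two alike gates stand 170 mm apart along y; which is on which side varies, and either may be the jammed one. The jammed one comes up solid near 40 mm and gives only about 1 mm per 10 N beyond
- gate_2 (a joint): height of the sliding blade of gate_2 in m: 0 = fully down (shut), 0.070 = fully up at its end stop (open). Starts 8 to 28 mm up. It moves straight up and down, with about 8 N to raise it and 3 N to push it down, and stays where it is left
- gate_2_grip (a point): centre of the black grip bar on top of the blade of gate_2: 66 mm along the frame's y, 16 mm thick along x, 24 mm tall, to be pinched from above across its 16 mm. It is 160 mm above the bench when the gate is fully down and rises with it; the frame's top is then 19 mm below the bar's underside
- switch_plate: steel plate on the green switch box's panel, which slopes 12 degrees down towards the bench's middle. Origin on the plate's face under the toggle's pivot; x up the slope, y along the guard's hinge, z square off the panel. The plate runs from x = -0.095 to 0.055; the panel, 3 mm below its face, from x = -0.155 to 0.115, y = +-0.11
- guard (a joint): sprung sheet-steel box cover over the toggle, 98 mm wide, top 54 mm off the plate, hinge line along y at x = 0.030, z = 0.022 of switch_plate. Rad: 0 = shut; grows as its front lip is lifted; stop at 1.6. A spring pulls it shut (1 to 2 N at the lip): it never stays up by itself and must ride on the fingers that reach in under it
- guard_lip (a point): middle of the lower outer edge of the finger lip on the guard's front: lip 84 mm wide, 4 mm thick, standing out 4 mm from the front wall. Shut, this point is at x = -0.030, z = 0.028 in switch_plate's axes, with 28 mm of free height beneath the lip and front wall. Fingers tilted about 33 degrees from square to the panel, down-slope, catch under it and can then reach in
- toggle (a joint): bat toggle lever under the guard, pivot 4 mm off the plate. Rad: 0 = off (leaning 19 degrees down-slope, towards the lip), 0.68 = on (leaning 19 degrees up-slope, towards the hinge). It snaps over past the middle (0.34); about 5 N at 25 mm above the plate pushes it over. Pushing on after that only drives the hand against the guard
- toggle_tip (a point): middle of the toggle's end block (30 mm along y, 10 mm thick, 18 mm long), 35 mm along the lever from its pivot; the whole lever is 44 mm long
- chisel: bystander, to be left alone: wood chisel, 195 mm, lying; origin at its underside
- hammer: bystander, to be left alone: hammer, 260 mm, lying; origin at its underside
- plane: bystander, to be left alone: block plane, 165 x 50 x 65 mm; origin at its underside
- cork_block: bystander, to be left alone: cork sanding block 110 x 65 x 35 mm; origin at its underside
- glue: bystander, to be left alone: white bottle, 64 mm across, 170 mm tall; origin at its underside
- rail_blank: bystander, to be left alone: dark round-topped wood blank 200 x 50 x 51 mm; origin at its underside
- marking_gauge: bystander, to be left alone: wooden marking gauge, 200 mm beam with a square head 60 mm; origin at its underside

How it is judged:
By the outcome, as a careful person would: the job done as asked, in the order asked, and still so for the second after the job is handed in, with the robot touching nothing.
It also fails if it takes over 64 s, if anything falls off the work surface, if the arm or the gripper's body presses on something with over 40 N, if the wrist force passes 120 N, or if a joint passes its speed limit or range.

## Robot

A 7-joint arm with a two-finger parallel gripper is mounted at the origin on the work surface. World frame = base frame: x ahead of the robot, y to its left, z up, the work surface at z = 0. Lengths are in m, angles in rad, forces in N, time in s.
With the tool pointing down it reaches from about 0.425 to 0.875 m from the base axis. Payload 4.7 kg.
Tool frame: the origin (TCP) lies on the centre line of the jaws, within the pads' length; the fingertips stand 14 mm ahead of it and the grasp point (between the pads) lies 5 mm behind it; z points along the fingers, x is the direction in which the jaws open and shut, and the axes are right-handed (so a half turn about z gives the same grasp; the last joint's range is limited). The gripper opens to 87 mm and grips with 3 to 60 N. Pads are 19 mm wide; open, the fingers measure 117 mm over their backs; the gripper's body (75 mm by 190 mm) begins 51 mm behind the grasp point.
Start: joints at [-1.095, 0.321, -0.07, 1.45, 0.023, 1.371, -0.057], TCP at [0.29, 0.582, 0.237] pointing down, gripper open.
Joint ranges: [-2.86, 2.86], [-0.3, 2.09], [-1.38, 1.24], [0.06, 2.45], [-1.56, 4.7], [0.09, 2.05], [-2.69, 2.69]. Speed limits (rad/s): [2.57, 2.57, 3.14, 3.14, 3.14, 3.14, 3.14].

## Interface

Orientations are given as a rotation vector (axis times angle).
In Python, from bench import ctrl gives the robot as it stands.
- The arm moves only by the tool drive_tool, never from a script. Its argument "rows" is a list that holds one entry, the list of rows, each a list of 5 numbers: the shift along the tool's x, y, z scaled (see below), then the turn about the tool's z scaled (see below), then the closure in counts, from 0 (fully open) to 255 (shut). In form: [[[dx, dy, dz, spin, jaw], ...]]. A call has 1 to 20 rows; each row is the pose to reach, as a shift and turn from the pose commanded when the call began, along the tool's axes at that moment, turning the shorter way round; what a row does not reach only later rows make up. The controller multiplies each number of a shift by 300 mm and each number of a turn by pi rad. A row lasts 1/8 s, in which the tool goes at most 62.5 mm and 10.7 degrees, less where a joint would pass 70% of its speed; a pose out of reach is approached as far as the arm can. A call with a number of a shift or a turn outside -1 to 1 is refused whole. A call with a gripper value outside its range is refused whole. The fingers move at their own pace and stop on an object; "grip_force" is the grip in N (left out, the last holds). Time passes only in rows, so rows that repeat a pose let the fingers close. It gives the time, the measured TCP pose, the force and the opening at its end, in the units of the state.
- ctrl.get_state(): the state, without advancing time (a new reading comes with each control period).
- ctrl.get_image(name): name is "scene" or "side" or "wrist"; returns a dict with "img" (384x512x3 uint8, blue, green, red), "camera_matrix" (3x3 intrinsics, pixels), "R" (3x3) and "t" (3): a world point X has camera coordinates R X + t. Camera axes: x right, y down, z forward; pixel columns grow to the right and rows downward; lengths in m; the calibration is good to about 2 mm. The wrist camera is an equidistant fisheye: a pixel r from the principal point sees the ray r / f radians off the axis. A picture is of the moment at which its call begins. There is no depth.
- ctrl.close_job(): hands the job in, once; it reports no verdict.
The state is a dict: "time": time; "joint_positions": joint angles; "qd": joint speeds; "joint_torque": joint torques, N m; "position": TCP position; "tool_rot": TCP orientation; "ft_force": force on the tool from outside, world axes, zero at the start; "torque": the same for the moment, N m; "grip_width": opening from 0.0 (shut) to 1.0 (fully open).
Only numpy, scipy, OpenCV 4.12 (cv2) and the standard library are available. Lean on these libraries where they do the work, as an engineer would, in place of code of your own. Each camera call takes 0.05 s, during which the arm holds its last target.

## Working session

There is one attempt and no reset: what is moved stays moved. The work goes in short steps, Python scripts to look and compute and a tool call to move; the robot and the scene stay as the last step left them, time stands still between calls to the robot, and variables do not carry over. Pictures are saved under pics/ and viewed, and the job is handed in when it is done.

Besides the shell and the picture viewer there is one more tool, called after "Emit:" as name([rows], argument=value, ...), one row to a line, values as JSON. drive_tool: Moves the arm, as the interface text tells. Its arguments: {"type":"object","properties":{"rows":{"type":"array"},"grip_force":{"type":"number"}},"required":["rows"]}

```bash
ls; mkdir -p pics
python3 - <<'E'
from bench import ctrl
import cv2
s=ctrl.get_state()
for k,v in s.items(): print(k,v)
for n in ["scene","side","wrist"]:
    d=ctrl.get_image(n); cv2.imwrite(f"pics/{n}0.png",d["img"])
    print(n,d["camera_matrix"],d["R"],d["t"])
E
```

```text
pics
time 0.0
joint_positions [-1.09490921  0.32181172 -0.07008979  1.4516441   0.02260186  1.37077002
 -0.05688495]
qd [-0.00051119 -0.00111891  0.00031004 -0.00339409 -0.00054612  0.00054771
 -0.00049281]
joint_torque [-1.49825128e-04 -4.91297185e+01 -4.03919024e-01 -3.12520730e+01
 -6.38848683e-02  4.39469505e-02  1.77060856e-04]
position [0.28942259 0.58144584 0.23548434]
tool_rot [ 2.66992409e+00  1.65363073e+00 -2.38202648e-03]
ft_force [-0.17246634 -0.15089908 -0.26032663]
torque [-0.01782565 -0.04663309 -0.02306696]
grip_width 1.0017156116925077
scene [[407.15702827   0.         255.76439236]
 [  0.         407.15702827 191.98064585]
 [  0.           0.           1.        ]] [[ 0.55306954  0.83307704 -0.00983532]
 [ 0.68048866 -0.45851603 -0.57157522]
 [-0.48067585  0.30942802 -0.82049073]] [-0.29804981 -0.25549919  1.71920913]
side [[478.83749024   0.         250.05201802]
 [  0.         478.83749024 192.79146183]
 [  0.           0.           1.        ]] [[ 0.19915962 -0.97968732 -0.02341354]
 [-0.63176741 -0.11009364 -0.76730002]
 [ 0.74913642  0.1676071  -0.64086074]] [-0.06149809  0.39935412  1.19443369]
wrist [[297.31863964   0.         254.82447598]
 [  0.         297.31863964 189.51038079]
 [  0.           0.           1.        ]] [[ 0.44513102  0.89546462 -0.00122519]
 [ 0.85422383 -0.42421919  0.30056569]
 [ 0.26862619 -0.1348377  -0.95376033]] [-0.64919671 -0.03675872  0.39156813]
```

View pics/scene0.png

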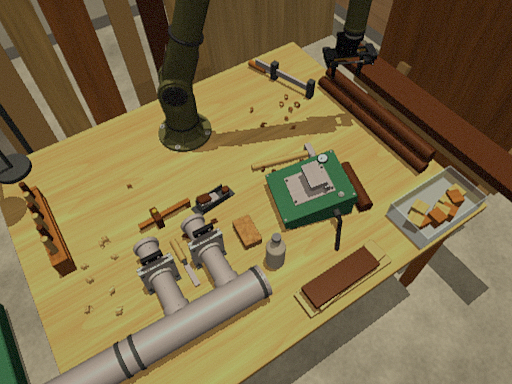

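View pics/side0.png

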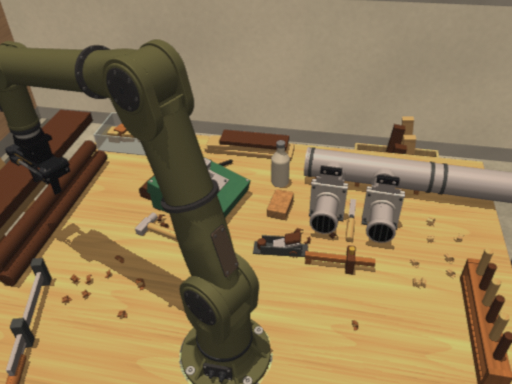

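View pics/wrist0.png

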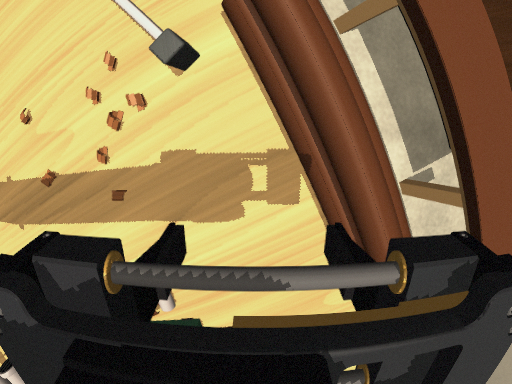

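Run:
```python
import cv2
a=cv2.imread("pics/scene0.png"); b=cv2.imread("pics/side0.png")
def z(im,x0,y0,w,h,n):
    s=min(800/w,600/h); cv2.imwrite("pics/"+n,cv2.resize(im[y0:y0+h,x0:x0+w],None,fx=s,fy=s,interpolation=cv2.INTER_CUBIC)); print(n,s)
z(a,120,200,160,120,"zs_g.png")
z(a,250,130,128,96,"zs_sw.png")
z(b,290,140,128,96,"zd_g.png")
```

```text
zs_g.png 5.0
zs_sw.png 6.25
zd_g.png 6.25
```

View pics/zs_g.png

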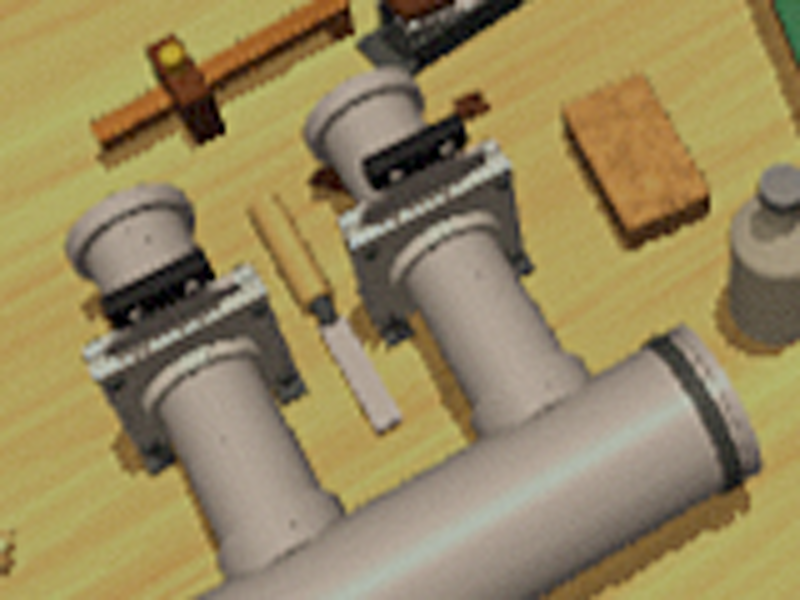

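View pics/zs_sw.png

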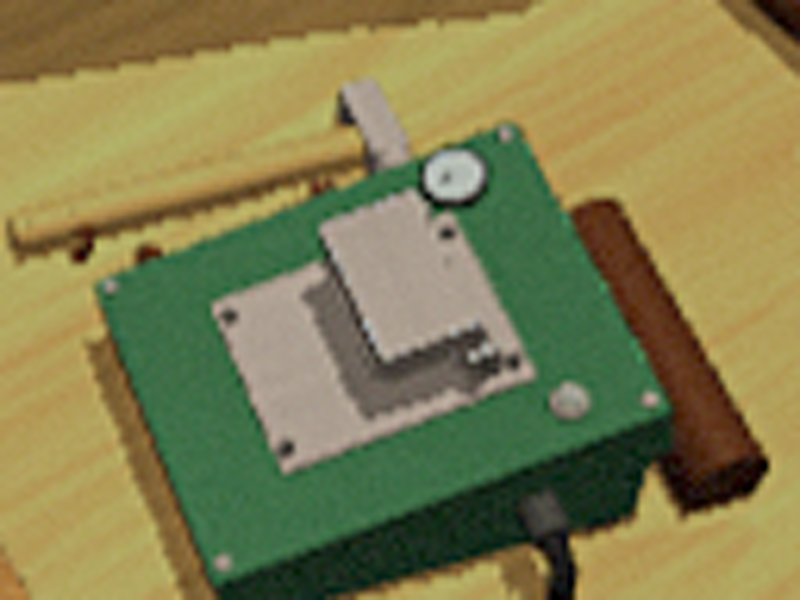

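View pics/zd_g.png

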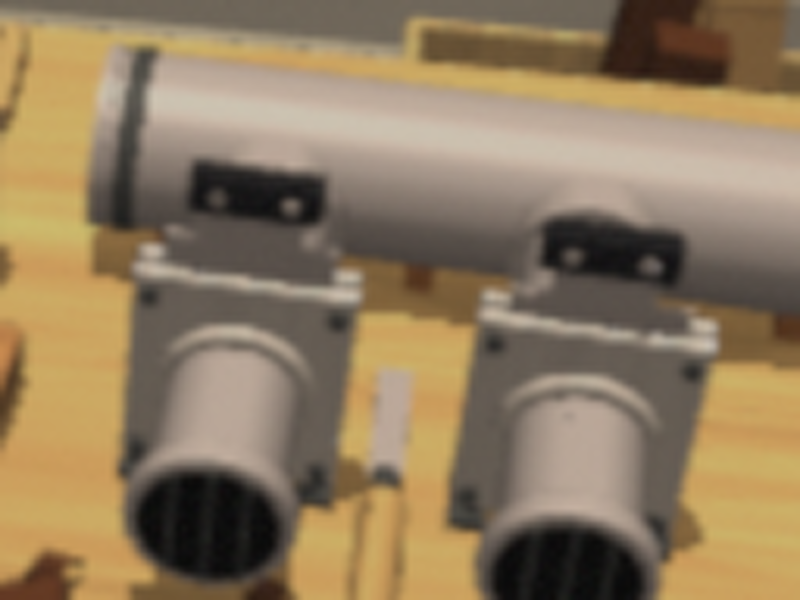

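```bash
cat > h.py <<'E'
import numpy as np, cv2, pickle
from scipy.spatial.transform import Rotation as Rot
from scipy.optimize import least_squares
def proj(d,X):
    X=np.atleast_2d(X); c=X@d["R"].T+d["t"]; K=d["camera_matrix"]
    if d.get("fish"):
        r=np.hypot(c[:,0],c[:,1]); th=np.arctan2(r,c[:,2]); q=c[:,:2]/r[:,None]*th[:,None]
        return q*K[0,0]+K[:2,2]
    return c[:,:2]/c[:,2:]*K[0,0]+K[:2,2]
def ray(d,u):
    K=d["camera_matrix"]; q=(np.asarray(u,float)-K[:2,2])/K[0,0]
    if d.get("fish"):
        th=np.hypot(*q); v=np.r_[q/th*np.sin(th),np.cos(th)]
    else: v=np.r_[q,1]; v/=np.linalg.norm(v)
    return -d["R"].T@d["t"], d["R"].T@v
def atz(d,u,z):
    o,v=ray(d,u); return o+v*(z-o[2])/v[2]
def tri(*obs):
    A=np.zeros((3,3));b=np.zeros(3)
    for d,u in obs:
        o,v=ray(d,u); P=np.eye(3)-np.outer(v,v); A+=P; b+=P@o
    X=np.linalg.solve(A,b); return X,[np.round(proj(d,X)[0]-u,1) for d,u in obs]
def grab(n,tag):
    from bench import ctrl
    d=dict(ctrl.get_image(n)); d["fish"]=(n=="wrist")
    cv2.imwrite(f"pics/{tag}.png",d["img"]); pickle.dump(d,open(f"{tag}.pkl","wb")); return d
def load(t): return pickle.load(open(t+".pkl","rb"))
def zoom(d,x0,y0,w,h,n):
    s=min(800/w,600/h); cv2.imwrite("pics/"+n+".png",cv2.resize(d["img"][y0:y0+h,x0:x0+w],None,fx=s,fy=s,interpolation=cv2.INTER_CUBIC)); print(n,s)
E
python3 - <<'E'
from h import *
for n in ["scene","side"]:
    d=grab(n,n+"A"); print(n,-d["R"].T@d["t"])
sc=load("sceneA"); sd=load("sideA")
S=lambda x,y:np.array([120+x/5,200+y/5]); D=lambda x,y:np.array([290+x/6.25,140+y/6.25])
W=lambda x,y:np.array([250+x/6.25,130+y/6.25])
# frame top corners from z=0.129
for nm,u in dict(A_l=(85,360),A_r=(265,283),B_l=(345,237),B_r=(508,155)).items(): print(nm,atz(sc,S(*u),.129).round(3))
for nm,u in dict(B_l=(135,265),B_r=(360,290),A_l=(480,312),A_r=(717,345)).items(): print("side",nm,atz(sd,D(*u),.129).round(3))
for nm,u in dict(p1=(98,280),p2=(518,128),p3=(670,415),p4=(215,580)).items(): print("panel z.06/.1",atz(sc,W(*u),.06).round(3),atz(sc,W(*u),.1).round(3))
E
```

```text
scene [ 1.16508888 -0.40082349  1.26162673]
side [-0.63024693 -0.21647812  1.07045019]
A_l [ 0.546 -0.43   0.129]
A_r [ 0.561 -0.317  0.129]
B_l [ 0.56  -0.261  0.129]
B_r [ 0.567 -0.147  0.129]
side B_l [ 0.553 -0.15   0.129]
side B_r [ 0.552 -0.262  0.129]
side A_l [ 0.545 -0.32   0.129]
side A_r [ 0.539 -0.432  0.129]
panel z.06/.1 [0.417 0.126 0.06 ] [0.442 0.108 0.1  ]
panel z.06/.1 [0.465 0.407 0.06 ] [0.488 0.381 0.1  ]
panel z.06/.1 [0.679 0.341 0.06 ] [0.695 0.316 0.1  ]
panel z.06/.1 [0.623 0.062 0.06 ] [0.641 0.047 0.1  ]
```

Run:
```python
from h import *
sc=load("sceneA")
W=lambda x,y:np.array([250+x/6.25,130+y/6.25])
def T(p):
    x,y,z,yaw=p
    # plate x: horizontal dir at yaw, raised 12deg
    R=Rot.from_euler('z',yaw)*Rot.from_euler('y',-np.radians(12)); return R.as_matrix(),np.array([x,y,z])
P=np.array([[-.155,.11,-.003],[.115,.11,-.003],[.115,-.11,-.003],[-.155,-.11,-.003],[-.095,np.nan,0],[-.095,np.nan,0],[.055,np.nan,0],[-.030,0.049,.054],[-.030,-.049,.054]])
U=np.array([W(98,280),W(518,128),W(670,415),W(215,580),W(212,300),W(285,472),W(535,375),W(320,228),W(383,362)])
def f(p):
    R,t=T(p[:4]); Q=P.copy(); Q[4,1]=p[4];Q[5,1]=-p[4];Q[6,1]=-p[4]; Q[7:,0]=p[5]
    return (proj(sc,Q@R.T+t)-U).ravel()
r=least_squares(f,[.55,.25,.1,1.4,.06,-.03],loss='soft_l1')
print(r.x.round(4),f(r.x).reshape(-1,2).round(1))
```

```text
[ 0.5504  0.2488  0.0686  1.2672  0.0624 -0.0262] [[ 0.  -0.1]
 [-0.  -0.7]
 [-0.1 -0.4]
 [-0.3  0.1]
 [ 0.5  0.4]
 [ 0.  -0. ]
 [-0.1  0.8]
 [ 0.2  0. ]
 [-0.2 -0. ]]
```

Run:
```python
from h import *
sc=load("sceneA"); sd=load("sideA")
S=lambda x,y:np.array([120+x/5,200+y/5]); D=lambda x,y:np.array([290+x/6.25,140+y/6.25])
print("B",tri((sc,S(415,156)),(sd,D(258,190))))
print("A",tri((sc,S(160,288)),(sd,D(612,250))))
# frame-corner fit shared
def f(p):
    x,y,yaw=p[:3]; c,s=np.cos(yaw),np.sin(yaw); r=[]
    for k,(h) in enumerate(p[3:]):
        cy=(k-.5)*.17
        def w(l): 
            l=np.array(l,float); return np.c_[x+c*l[:,0]-s*(l[:,1]+cy),y+s*l[:,0]+c*(l[:,1]+cy),l[:,2]]
        z=.16+h
        r.append((proj(sc,w([[.012,-.056,.129],[.012,.056,.129]]))-FS[k]).ravel())
        r.append((proj(sd,w([[-.012,.056,.129],[-.012,-.056,.129]]))-FD[k]).ravel())
        r.append((proj(sc,w([[0,0,z]]))-BS[k]).ravel()); r.append((proj(sd,w([[0,0,z]]))-BD[k]).ravel())
    return np.concatenate(r)
FS=[[S(92,378),S(268,292)],[S(350,247),S(512,160)]]
FD=[[D(478,318),D(717,352)],[D(133,270),D(360,297)]]
BS=[[S(160,288)],[S(415,156)]]; BD=[[D(612,250)],[D(258,190)]]
r=least_squares(f,[.55,-.29,-.06,.01,.01]); print(r.x.round(4)); print(f(r.x).reshape(-1,2).round(1).tolist())
x,y,yaw=r.x[:3]
for k in (0,1): cy=(k-.5)*.17; print(x-np.sin(yaw)*cy,y+np.cos(yaw)*cy)
d=load("sceneA")
# wrist camera offset in tool frame
from bench import ctrl
w=dict(ctrl.get_image("wrist")); s=ctrl.get_state(); R=Rot.from_rotvec(s["tool_rot"]).as_matrix()
print("cam in tool",R.T@(-w["R"].T@w["t"]-s["position"])); print(R.round(3))
```

```text
B (array([ 0.56138319, -0.20630589,  0.17741545]), [array([-0.2,  0.1]), array([-0.2, -0. ])])
A (array([ 0.55118928, -0.37473423,  0.17069756]), [array([-0.6,  0.2]), array([-0.6, -0.1])])
[ 0.5551 -0.2903 -0.05    0.0107  0.0174]
[[-0.1, 0.4], [-0.7, -0.1], [-0.2, -0.3], [-0.5, -0.5], [-0.8, 0.2], [-0.4, -0.0], [0.1, 0.1], [-0.3, 1.1], [-0.2, -0.2], [-0.4, 0.4], [-0.2, -0.6], [-0.5, 0.3]]
0.5508366882743534 -0.37518169227134057
0.5593317758917322 -0.20539407939462606
cam in tool [-0.00018759 -0.08299575 -0.14798303]
[[ 0.446  0.895 -0.   ]
 [ 0.895 -0.446 -0.001]
 [-0.001  0.    -1.   ]]
```

```bash
cat > plan.py <<'E'
import sys; from h import *; from bench import ctrl
# usage: plan.py x y z yawdeg(tool x angle in world)
def show():
    s=ctrl.get_state(); print("t",round(s["time"],2),"pos",np.round(s["position"],4),"F",np.round(s["ft_force"],2),"M",np.round(s["torque"],2),"w",round(s["grip_width"],3)); return s
if __name__=="__main__":
    s=show(); R=Rot.from_rotvec(s["tool_rot"]).as_matrix()
    print("yaw now",np.degrees(np.arctan2(R[1,0],R[0,0])).round(2),"tilt",np.degrees(np.arccos(-R[2,2])).round(2),"q",s["joint_positions"].round(2))
    if len(sys.argv)>4:
        t=np.array(list(map(float,sys.argv[1:4]))); y=float(sys.argv[4])
        d=R.T@(t-s["position"])/.3; dy=(y-np.degrees(np.arctan2(R[1,0],R[0,0]))+180)%360-180
        print("shift",d.round(4),"spin",round(-dy/180,4))
E
python3 plan.py 0.47 0.18 0.28 30; python3 plan.py 0.5595 -0.2055 0.28 -2.9
```

```text
t 0.3 pos [0.2896 0.5818 0.2362] F [-0.16 -0.93  0.5 ] M [ 0.02 -0.01 -0.01] w 0.996
yaw now 63.54 tilt 0.03 q [-1.09  0.32 -0.07  1.45  0.02  1.37 -0.06]
shift [-0.931   1.1351 -0.1453] spin 0.1863
t 0.3 pos [0.2896 0.5818 0.2362] F [-0.16 -0.93  0.5 ] M [ 0.02 -0.01 -0.01] w 0.996
yaw now 63.54 tilt 0.03 q [-1.09  0.32 -0.07  1.45  0.02  1.37 -0.06]
shift [-1.9485  1.9747 -0.1447] spin 0.3691
```

Emit:
drive_tool([
  [[-0.4,0.4,-0.145,0.08,0],[-0.97,0.98,-0.145,0.185,100],[-0.97,0.98,-0.145,0.185,100],[-0.97,0.98,-0.145,0.185,100],[-0.97,0.98,-0.145,0.185,100],[-0.97,0.98,-0.145,0.185,100],[-0.97,0.98,-0.145,0.185,100],[-0.97,0.98,-0.145,0.185,100],[-0.97,0.98,-0.145,0.185,100],[-0.97,0.98,-0.145,0.185,100]],
], grip_force=30)

```text
time: 1.55
position: [0.4225, 0.1919, 0.2798]
tool_rot: [3.032, 0.824, -0.001]
ft_force: [-0.4, 0.3, 0.5]
grip_width: 0.603
```

```bash
python3 plan.py 0.5595 -0.2055 0.28 -2.9
python3 - <<'E'
from h import *
grab("side","sideB")
E
```

```text
t 1.55 pos [0.4225 0.1919 0.2798] F [-0.43  0.32  0.45] M [-0.07  0.06 -0.01] w 0.603
yaw now 30.4 tilt 0.02 q [-0.77 -0.11  0.26  1.83  0.03  1.41  0.02]
shift [-2.7650e-01  1.3734e+00 -5.0000e-04] spin 0.185
```

View pics/sideB.png

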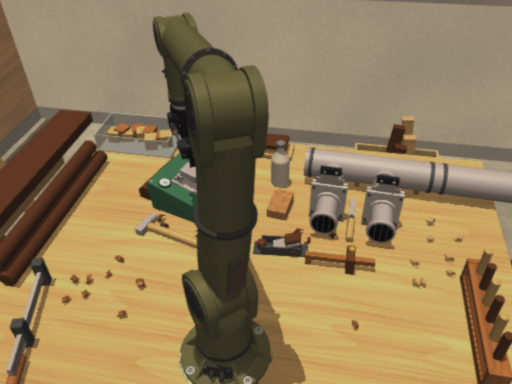

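Emit:
drive_tool([
  [[-0.19,0.95,0,0.128,100],[-0.19,0.95,0,0.128,100],[-0.19,0.95,0,0.128,100],[-0.19,0.95,0,0.128,100],[-0.19,0.95,0,0.128,100],[-0.19,0.95,0,0.128,100]],
])

```text
time: 2.35
position: [0.5179, -0.0876, 0.2799]
tool_rot: [3.134, 0.189, -0.001]
ft_force: [-0.0, 0.1, 0.4]
grip_width: 0.609
```

```bash
python3 plan.py 0.5595 -0.2055 0.25 -2.9
```

```text
t 2.35 pos [ 0.5179 -0.0876  0.2799] F [-0.    0.14  0.35] M [-0.04  0.05 -0.01] w 0.609
yaw now 6.9 tilt 0.11 q [-0.48  0.02  0.61  1.71 -0.01  1.41  0.25]
shift [0.0906 0.4066 0.1004] spin 0.0545
```

Emit:
drive_tool([
  [[0.09,0.407,0.1,0.054,100],[0.09,0.407,0.1,0.054,100],[0.09,0.407,0.1,0.054,100],[0.09,0.407,0.1,0.054,100]],
])

```text
time: 2.85
position: [0.5599, -0.2002, 0.2494]
tool_rot: [-3.14, 0.066, 0.002]
ft_force: [-0.1, 0.7, 0.3]
grip_width: 0.607
```

```bash
python3 plan.py 0.5595 -0.2055 0.172 -2.9
python3 - <<'E'
from h import *
d=grab("wrist","wrC")
for n,p in dict(A=(.551,-.375,.171),B=(.5595,-.2055,.177)).items(): print(n,proj(d,p))
E
```

```text
t 2.85 pos [ 0.5599 -0.2002  0.2494] F [-0.09  0.7   0.33] M [-0.1   0.04 -0.04] w 0.607
yaw now -2.41 tilt 0.1 q [-0.31  0.23  0.72  1.6  -0.16  1.37  0.39]
shift [-2.000e-04  1.790e-02  2.579e-01] spin 0.0027
A [[253.35865705 351.69909905]]
B [[254.59279211 212.06181626]]
```

View pics/wrC.png

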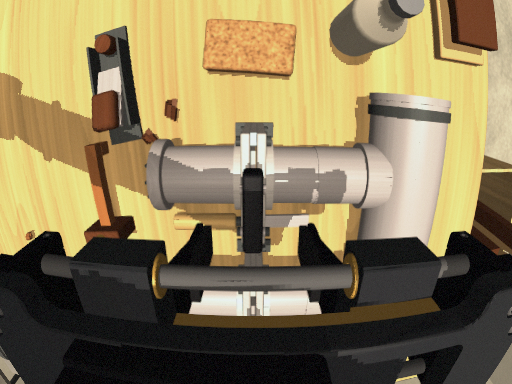

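Emit:
drive_tool([
  [[0,0.018,0.13,0.003,100],[0,0.018,0.258,0.003,100],[0,0.018,0.258,0.003,100],[0,0.018,0.258,0.003,255],[0,0.018,0.258,0.003,255],[0,0.018,0.258,0.003,255],[0,0.018,0.258,0.003,255],[0,0.018,0.258,0.003,255]],
], grip_force=40)

```text
time: 3.9
position: [0.5575, -0.2077, 0.1724]
tool_rot: [-3.139, 0.084, 0.006]
ft_force: [-4.7, -0.4, 2.1]
grip_width: 0.178
```

```bash
python3 plan.py
```

```text
t 3.9 pos [ 0.5575 -0.2077  0.1724] F [-4.75 -0.41  2.05] M [0.09 1.19 0.13] w 0.178
yaw now -3.08 tilt 0.23 q [-0.29  0.29  0.71  1.7  -0.2   1.23  0.42]
```

Emit:
drive_tool([
  [[0,0,-0.025,0,255],[0,0,-0.05,0,255],[0,0,-0.07,0,255],[0,0,-0.08,0,255],[0,0,-0.087,0,255],[0,0,-0.087,0,255]],
])

```text
time: 4.65
position: [0.5576, -0.2076, 0.1955]
tool_rot: [3.14, -0.085, -0.008]
ft_force: [-0.3, -3.5, -27.0]
grip_width: 0.182
```

```bash
python3 plan.py
```

```text
t 4.65 pos [ 0.5576 -0.2076  0.1955] F [ -0.29  -3.5  -26.96] M [-0.81  0.11  0.08] w 0.182
yaw now -3.09 tilt 0.29 q [-0.29  0.27  0.72  1.67 -0.18  1.28  0.41]
```

Emit:
drive_tool([
  [[0,0,0.05,0,255],[0,0,0.1,0,255],[0,0,0.13,0,255],[0,0,0.14,0,255],[0,0,0.147,0,255],[0,0,0.147,0,255]],
])

```text
time: 5.4
position: [0.5576, -0.2077, 0.1564]
tool_rot: [-3.138, 0.084, 0.005]
ft_force: [-10.4, 1.7, 1.2]
grip_width: 0.179
```

```bash
python3 plan.py
```

```text
t 5.4 pos [ 0.5576 -0.2077  0.1564] F [-10.39   1.67   1.23] M [0.18 2.48 0.13] w 0.179
yaw now -3.08 tilt 0.23 q [-0.28  0.31  0.71  1.71 -0.21  1.2   0.43]
```

Emit:
drive_tool([
  [[0,0,0.007,0,255],[0,0,0.013,0,255],[0,0,0.013,0,255],[0,0,0.013,0,255]],
])

```text
time: 5.9
position: [0.5576, -0.2077, 0.1553]
tool_rot: [-3.137, 0.084, 0.004]
ft_force: [-17.4, 4.7, 15.8]
grip_width: 0.178
```

```bash
python3 plan.py
```

```text
t 5.9 pos [ 0.5576 -0.2077  0.1553] F [-17.37   4.65  15.76] M [0.7  3.86 0.14] w 0.178
yaw now -3.08 tilt 0.25 q [-0.28  0.31  0.71  1.72 -0.22  1.2   0.43]
```

Emit:
drive_tool([
  [[0,0,0.013,0,255],[0,0,0.01,0,150],[0,0,0.01,0,100],[0,0,0.01,0,100],[0,0,-0.1,0,100],[0,0,-0.25,0,100],[0,0,-0.4,0,100],[0,0,-0.4,0,100]],
])

```text
time: 6.9
position: [0.5625, -0.2085, 0.2759]
tool_rot: [3.139, -0.083, 0.016]
ft_force: [1.2, -0.1, -0.9]
grip_width: 0.605
```

```bash
python3 plan.py 0.5495 -0.375 0.27 -2.9
```

```text
t 6.9 pos [ 0.5625 -0.2085  0.2759] F [ 1.17 -0.14 -0.87] M [-0.11  0.04 -0.  ] w 0.605
yaw now -3.03 tilt 0.59 q [-0.31  0.22  0.73  1.56 -0.15  1.41  0.38]
shift [-0.014   0.5564  0.0201] spin -0.0007
```

Emit:
drive_tool([
  [[-0.01,0.25,0.02,0,100],[-0.014,0.556,0.02,0,100],[-0.014,0.556,0.02,0,100],[-0.014,0.556,0.02,0,100],[-0.014,0.556,0.02,0,100]],
])

```text
time: 7.52
position: [0.547, -0.373, 0.264]
tool_rot: [-3.139, 0.083, -0.0]
ft_force: [-0.1, 1.2, -0.8]
grip_width: 0.607
```

```bash
python3 plan.py 0.5495 -0.375 0.166 -2.9
python3 - <<'E'
from h import *
d=grab("wrist","wrD")
for n,p in dict(A=(.5495,-.375,.171),B=(.5578,-.2055,.160)).items(): print(n,proj(d,p))
E
```

```text
t 7.53 pos [ 0.547 -0.373  0.264] F [-0.09  1.21 -0.83] M [-0.03  0.01 -0.02] w 0.607
yaw now -3.01 tilt 0.06 q [-0.01  0.41  0.79  1.4  -0.29  1.45  0.71]
shift [0.0088 0.0064 0.3267] spin -0.0006
A [[257.77564656 199.44961966]]
B [[257.21349967   2.44782288]]
```

View pics/wrD.png

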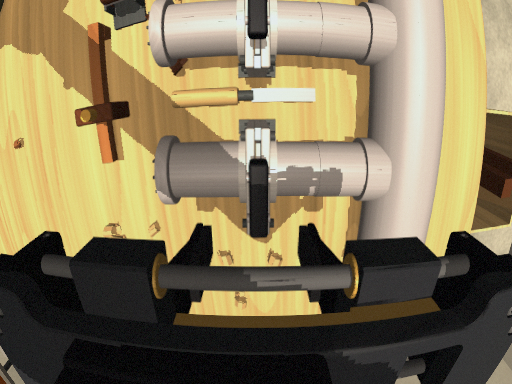

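Emit:
drive_tool([
  [[0.011,0.004,0.16,0,100],[0.011,0.004,0.327,0,100],[0.011,0.004,0.327,0,100],[0.011,0.004,0.327,0,100],[0.011,0.004,0.327,0,255],[0.011,0.004,0.327,0,255],[0.011,0.004,0.327,0,255],[0.011,0.004,0.327,0,255],[0.011,0.004,0.327,0,255]],
])

```text
time: 8.7
position: [0.5497, -0.3755, 0.1668]
tool_rot: [3.14, -0.084, 0.001]
ft_force: [0.2, 0.0, -0.6]
grip_width: 0.182
```

```bash
python3 plan.py
```

```text
t 8.7 pos [ 0.5497 -0.3755  0.1668] F [ 0.21  0.02 -0.61] M [-0.08 -0.02  0.11] w 0.182
yaw now -3.05 tilt 0.03 q [-0.    0.47  0.76  1.52 -0.33  1.28  0.75]
```

Emit:
drive_tool([
  [[0,0,-0.025,0,255],[0,0,-0.05,0,255],[0,0,-0.075,0,255],[0,0,-0.1,0,255],[0,0,-0.125,0,255],[0,0,-0.15,0,255],[0,0,-0.17,0,255],[0,0,-0.18,0,255],[0,0,-0.18,0,255]],
])

```text
time: 9.82
position: [0.5496, -0.3754, 0.2214]
tool_rot: [3.14, -0.084, 0.001]
ft_force: [3.2, -2.4, -4.5]
grip_width: 0.18
```

```bash
python3 plan.py
```

```text
t 9.82 pos [ 0.5496 -0.3754  0.2214] F [ 3.16 -2.4  -4.45] M [-0.51 -0.61  0.06] w 0.18
yaw now -3.05 tilt 0.04 q [-0.01  0.44  0.78  1.45 -0.31  1.37  0.73]
```

Past 40 mm freely, so this one is good; carry on to the end stop.

Emit:
drive_tool([
  [[0,0,-0.01,0,255],[0,0,-0.017,0,255],[0,0,-0.022,0,255],[0,0,-0.022,0,255],[0,0,-0.022,0,255]],
])

```text
time: 10.45
position: [0.5496, -0.3754, 0.2257]
tool_rot: [3.14, -0.084, -0.001]
ft_force: [6.8, -4.4, -12.5]
grip_width: 0.181
```

```bash
python3 plan.py
```

```text
t 10.45 pos [ 0.5496 -0.3754  0.2257] F [  6.76  -4.36 -12.5 ] M [-1.07 -1.32  0.11] w 0.181
yaw now -3.06 tilt 0.04 q [-0.01  0.44  0.78  1.45 -0.31  1.38  0.72]
```

Emit:
drive_tool([
  [[0,0,-0.005,0,255],[0,0,-0.008,0,255],[0,0,-0.008,0,255],[0,0,-0.008,0,255]],
])

```text
time: 10.95
position: [0.5496, -0.3754, 0.2258]
tool_rot: [3.14, -0.084, -0.003]
ft_force: [8.4, -7.2, -21.6]
grip_width: 0.178
```

```bash
python3 plan.py
```

```text
t 10.95 pos [ 0.5496 -0.3754  0.2258] F [  8.45  -7.15 -21.58] M [-1.69 -1.93  0.11] w 0.178
yaw now -3.07 tilt 0.12 q [-0.01  0.44  0.78  1.45 -0.3   1.38  0.72]
```

Emit:
drive_tool([
  [[0,0,-0.006,0,200],[0,0,-0.006,0,100],[0,0,-0.006,0,100],[0,0,-0.15,0,100],[0,0,-0.25,0,100],[0,0,-0.25,0,100]],
])

```text
time: 11.7
position: [0.5499, -0.3766, 0.3083]
tool_rot: [3.138, -0.085, 0.007]
ft_force: [0.3, -1.1, -0.1]
grip_width: 0.59
```

```bash
python3 plan.py 0.533 0.193 0.25 -17.4;  python3 - <<'E'
from h import *
grab("scene","scE"); d=grab("side","sdE"); zoom(d,290,120,128,96,"zsdE")
E
```

```text
t 11.7 pos [ 0.5499 -0.3766  0.3083] F [ 0.33 -1.07 -0.1 ] M [-0.08  0.06 -0.  ] w 0.59
yaw now -3.09 tilt 0.31 q [-0.    0.4   0.79  1.32 -0.29  1.53  0.71]
shift [-0.1594 -1.8933  0.1892] spin 0.0795
zsdE 6.25
```

View pics/zsdE.png

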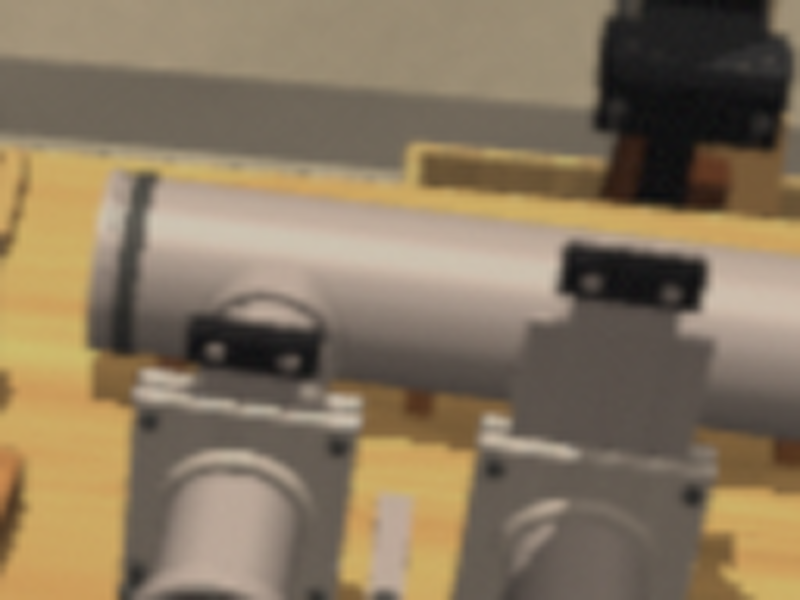

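View pics/sdE.png

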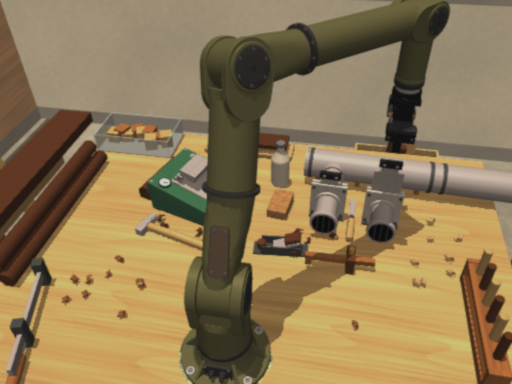

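Run:
```python
from h import *
sd=load("sdE"); sc=load("scE")
for n,p,u in [("B",(.5578,-.2055),(255,345)),("A",(.550,-.375),(635,275))]:
    px=np.array([290+u[0]/6.25,120+u[1]/6.25])
    for z in (.160,.2,.23): print(n,z,proj(sd,[*p,z])[0].round(1),px.round(1))
zoom(sd,130,130,88,66,"zsdsw"); zoom(sc,255,135,120,90,"zscsw")
```

```text
B 0.16 [330.3 175.5] [330.8 175.2]
B 0.2 [331.4 165.1] [330.8 175.2]
B 0.23 [332.2 157. ] [330.8 175.2]
A 0.16 [386.8 183. ] [391.6 164. ]
A 0.2 [389.  172.4] [391.6 164. ]
A 0.23 [390.7 164.2] [391.6 164. ]
zsdsw 9.090909090909092
zscsw 6.666666666666667
```

View pics/zsdsw.png

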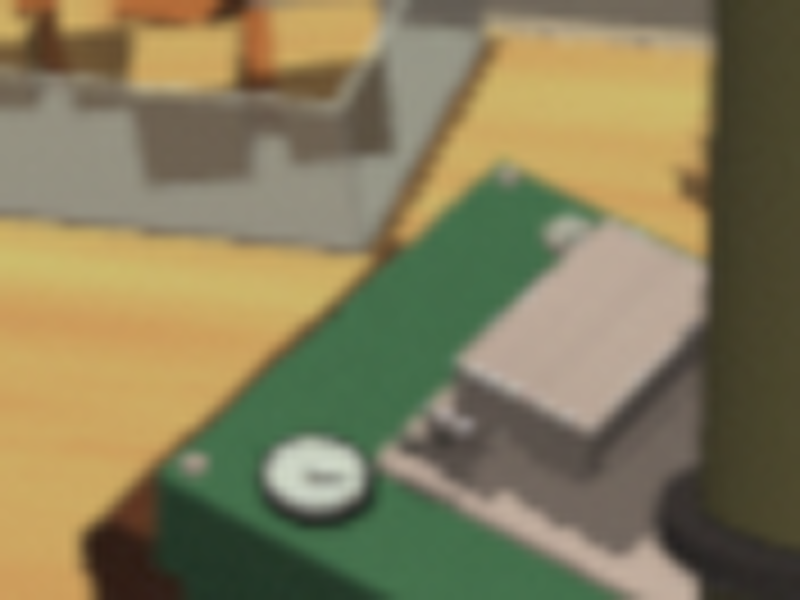

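View pics/zscsw.png

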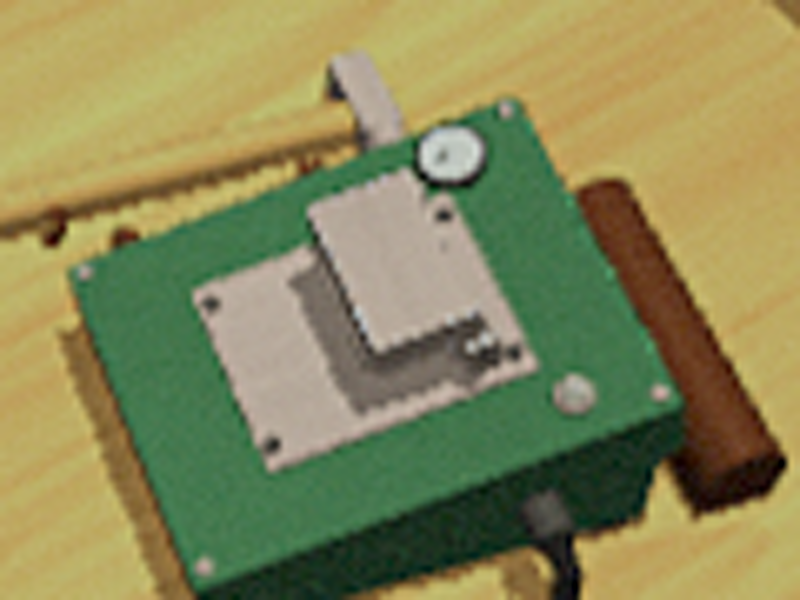

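```bash
cat > sw.py <<'E'
from h import *
def T(p):
    R=Rot.from_euler('z',p[3])*Rot.from_euler('y',-np.radians(12)); return R.as_matrix(),np.asarray(p[:3])
E
python3 - <<'E'
from sw import *
sc=load("scE"); sd=load("sdE")
W=lambda x,y:np.array([255+x/6.667,135+y/6.667]); V=lambda x,y:np.array([130+x/9.091,130+y/9.091])
def pts(p):
    hw,xf,xr=p[4:7]
    return [(sc,[-.155,.11,-.003],W(68,270)),(sc,[.115,.11,-.003],W(520,95)),(sc,[.115,-.11,-.003],W(684,410)),(sc,[-.155,-.11,-.003],W(192,590)),
     (sc,[-.095,hw,0],W(190,290)),(sc,[-.095,-hw,0],W(268,470)),(sc,[.055,-hw,0],W(540,367)),
     (sc,[xf,.049,.054],W(306,210)),(sc,[xf,-.049,.054],W(372,355)),(sc,[xr,-.049,.054],W(482,316)),(sc,[xr,.049,.054],W(410,172)),
     (sd,[.115,-.11,-.003],V(500,158)),(sd,[.115,.11,-.003],V(163,478)),(sd,[xf,.049,.054],V(590,437)),(sd,[xr,.049,.054],V(460,358)),(sd,[xr,-.049,.054],V(612,220)),(sd,[.055,hw,0],V(380,455))]
def f(p):
    R,t=T(p); return np.concatenate([proj(d,R@np.array(a)+t)[0]-u for d,a,u in pts(p)])
r=least_squares(f,[.55,.25,.07,1.267,.06,-.026,.02],loss='soft_l1'); print(r.x.round(4)); print(f(r.x).reshape(-1,2).round(1).tolist())
E
```

```text
[ 0.562   0.236   0.0897  1.2739  0.0594 -0.0265  0.0309]
[[-0.6, -0.4], [-0.3, 0.1], [0.3, -0.2], [-0.1, 0.6], [0.5, 1.0], [-0.2, 0.2], [-0.5, 0.4], [-0.1, 0.1], [0.1, 0.1], [-0.5, -0.0], [-0.3, 0.0], [0.2, -0.3], [-1.2, -1.1], [0.1, -0.4], [-0.6, 0.5], [-0.4, -0.2], [-0.6, 0.3]]
```

```bash
python3 plan.py 0.545 0.18 0.26 -17.0
```

```text
t 11.8 pos [ 0.5492 -0.3753  0.3048] F [-0.64 -0.02 -0.48] M [-0.08  0.07  0.  ] w 0.605
yaw now -3.07 tilt 0.03 q [-0.    0.41  0.79  1.32 -0.29  1.53  0.71]
shift [-0.1132 -1.8477  0.1501] spin 0.0774
```

Emit:
drive_tool([
  [[-0.06,-0.95,0.02,0.03,255],[-0.06,-0.95,0.02,0.03,255],[-0.06,-0.95,0.02,0.03,255],[-0.06,-0.95,0.02,0.03,255],[-0.06,-0.95,0.02,0.03,255],[-0.06,-0.95,0.02,0.03,255]],
], grip_force=30)

```text
time: 12.55
position: [0.5462, -0.0851, 0.2972]
tool_rot: [-3.132, 0.22, 0.004]
ft_force: [-0.0, -0.6, -0.2]
grip_width: 0.04
```

```bash
python3 plan.py 0.545 0.18 0.26 -17.0
```

```text
t 12.55 pos [ 0.5462 -0.0851  0.2972] F [-0.05 -0.58 -0.2 ] M [-0.07  0.02 -0.02] w 0.04
yaw now -8.02 tilt 0.18 q [-0.54  0.1   0.7   1.62 -0.06  1.45  0.03]
shift [-0.127  -0.8742  0.1255] spin 0.0499
```

Emit:
drive_tool([
  [[-0.127,-0.874,0.125,0.05,255],[-0.127,-0.874,0.125,0.05,255],[-0.127,-0.874,0.125,0.05,255],[-0.127,-0.874,0.125,0.05,255],[-0.127,-0.874,0.125,0.05,255],[-0.127,-0.874,0.125,0.05,255]],
])

```text
time: 13.3
position: [0.5473, 0.1749, 0.26]
tool_rot: [3.103, -0.475, -0.002]
ft_force: [1.6, 0.3, -0.4]
grip_width: 0.003
```

```bash
python3 plan.py
python3 - <<'E'
from sw import *
d=grab("wrist","wrF")
R,t=T([.562,.236,.0897,1.2739])
for a in [[-.155,.11,-.003],[.115,.11,-.003],[.115,-.11,-.003],[-.155,-.11,-.003],[-.095,.0594,0],[-.095,-.0594,0],[.055,-.0594,0],[.055,.0594,0],[-.0265,.049,.054],[-.0265,-.049,.054],[.031,.049,.054],[.031,-.049,.054]]:
    u=proj(d,R@np.array(a)+t)[0]; print(a,u.round(1)); cv2.circle(d["img"],tuple(u.round().astype(int).tolist()),2,(0,0,255),-1)
cv2.imwrite("pics/wrFm.png",cv2.resize(d["img"],(800,600)))
E
```

```text
t 13.3 pos [0.5473 0.1749 0.26  ] F [ 1.59  0.28 -0.44] M [-0.14  0.07  0.05] w 0.003
yaw now -17.4 tilt 0.15 q [-0.81  0.16  0.51  1.63 -0.08  1.38 -0.59]
[-0.155, 0.11, -0.003] [171.3 231.7]
[0.115, 0.11, -0.003] [143.2  17. ]
[0.115, -0.11, -0.003] [357.8  14.5]
[-0.155, -0.11, -0.003] [334.2 231. ]
[-0.095, 0.0594, 0] [202.9 194.6]
[-0.095, -0.0594, 0] [301.1 194.1]
[0.055, -0.0594, 0] [308.7  67. ]
[0.055, 0.0594, 0] [192.4  68.1]
[-0.0265, 0.049, 0.054] [198.6 161.1]
[-0.0265, -0.049, 0.054] [302.8 160.4]
[0.031, 0.049, 0.054] [193.5 101.4]
[0.031, -0.049, 0.054] [306.4 100.3]
```

View pics/wrFm.png

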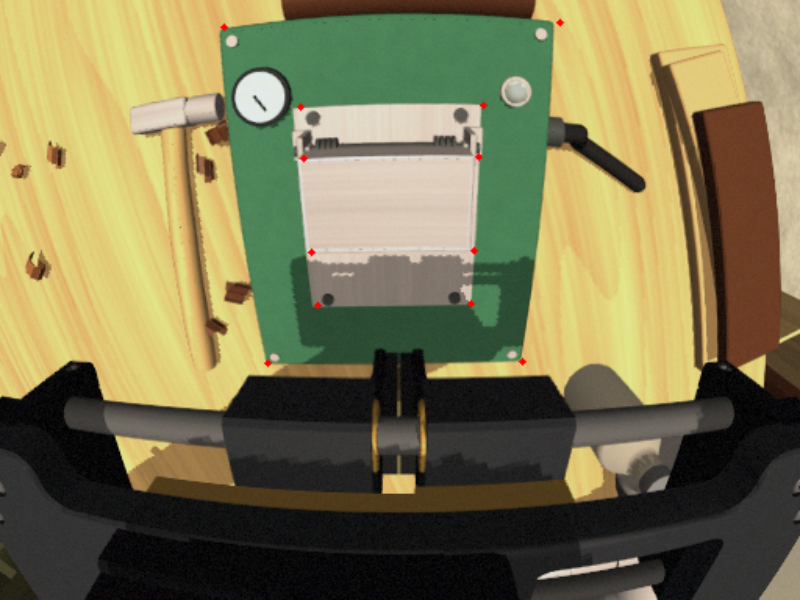

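```bash
python3 - <<'E'
from sw import *
sc=load("scE"); sd=load("sdE")
print("glue cap",tri((sc,(276.5,238)),(sd,(281.5,144))))
print("glue base",atz(sc,(275,262),.0).round(3))
for s in (-.062,-.047,-.02): print(s,.562+.2924*s,.236+.9563*s)
E
python3 plan.py 0.5439 0.1767 0.130 -17.0
```

```text
glue cap (array([ 0.69943016, -0.03064047,  0.16344493]), [array([-0.5,  0.3]), array([-0.5, -0.2])])
glue base [ 0.702 -0.03   0.   ]
-0.062 0.5438712000000001 0.1767094
-0.047 0.5482572000000001 0.1910539
-0.02 0.5561520000000001 0.21687399999999998
t 13.35 pos [0.5479 0.1728 0.2607] F [ 0.42 -0.55 -0.42] M [-0.18  0.05 -0.01] w 0.003
yaw now -17.57 tilt 0.13 q [-0.81  0.16  0.52  1.63 -0.08  1.38 -0.59]
shift [-0.0167 -0.0092  0.4356] spin -0.0032
```

Emit:
drive_tool([
  [[-0.017,-0.005,0.15,-0.003,255],[-0.017,-0.009,0.3,-0.003,255],[-0.017,-0.009,0.43,-0.003,255],[-0.017,-0.009,0.43,-0.003,255],[-0.017,-0.009,0.43,-0.003,255]],
])

```text
time: 13.98
position: [0.5452, 0.1776, 0.1341]
tool_rot: [-3.106, 0.466, -0.004]
ft_force: [0.2, 0.9, 0.2]
grip_width: 0.005
```

```bash
cat >> plan.py <<'E'
    s=ctrl.get_state(); d=s["position"]-np.array([.562,.236,.0897]); sl=d[0]*.2924+d[1]*.9563; print("s=%.4f lateral(y_s)=%.4f tipz=%.4f  Fs=%.1f Fz=%.1f"%(sl,-d[0]*.9563+d[1]*.2924,s["position"][2]-.014,s["ft_force"][:2]@[.2924,.9563],s["ft_force"][2]))
E
python3 plan.py
python3 - <<'E'
from h import *
d=grab("scene","scG"); zoom(d,255,120,120,90,"zscG")
E
```

```text
t 13.97 pos [0.5452 0.1776 0.1341] F [0.18 0.9  0.19] M [-0.12  0.03 -0.04] w 0.005
yaw now -17.08 tilt 0.16 q [-0.8   0.25  0.5   1.79 -0.13  1.13 -0.55]
s=-0.0607 lateral(y_s)=-0.0010 tipz=0.1201  Fs=0.9 Fz=0.2
zscG 6.666666666666667
```

View pics/zscG.png

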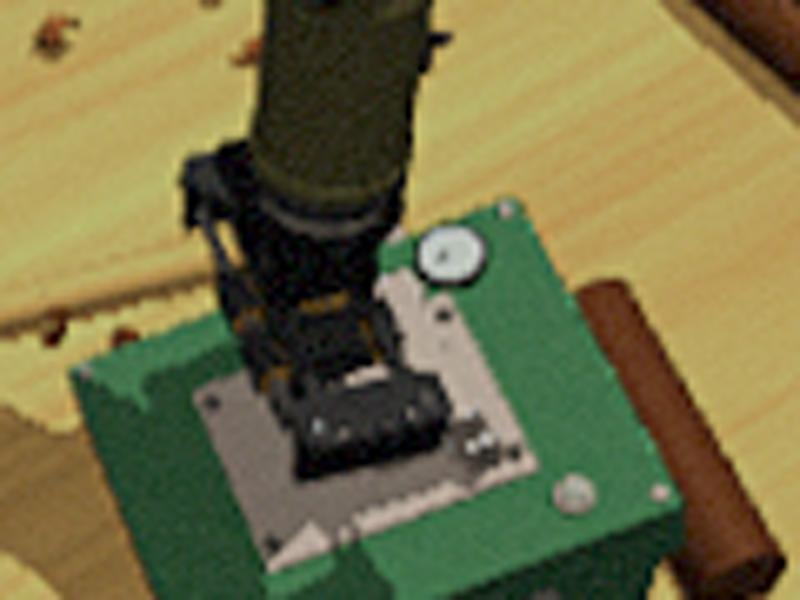

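Emit:
drive_tool([
  [[0,0,0.06,0,255],[0,0,0.105,0,255],[0,0,0.105,0,255],[0,0,0.105,0,255]],
])

```text
time: 14.52
position: [0.5436, 0.1793, 0.1006]
tool_rot: [3.107, -0.462, 0.0]
ft_force: [-0.0, -0.3, -0.1]
grip_width: 0.006
```

```bash
python3 plan.py
```

```text
t 14.53 pos [0.5436 0.1793 0.1006] F [-0.03 -0.27 -0.09] M [-0.07  0.05 -0.03] w 0.006
yaw now -16.91 tilt 0.01 q [-0.79  0.28  0.49  1.82 -0.15  1.07 -0.54]
s=-0.0596 lateral(y_s)=0.0010 tipz=0.0866  Fs=-0.3 Fz=-0.1
```

Emit:
drive_tool([
  [[0,-0.02,0,0,255],[0,-0.033,0,0,255],[0,-0.037,0,0,255],[0,-0.037,0,0,255]],
])

```text
time: 15.02
position: [0.5468, 0.19, 0.1007]
tool_rot: [-3.107, 0.462, -0.0]
ft_force: [-0.7, 0.0, -0.1]
grip_width: 0.005
```

```bash
python3 plan.py
```

```text
t 15.03 pos [0.5468 0.19   0.1007] F [-0.71  0.02 -0.05] M [-0.1   0.09 -0.04] w 0.005
yaw now -16.9 tilt 0.01 q [-0.8   0.29  0.49  1.81 -0.15  1.08 -0.55]
s=-0.0484 lateral(y_s)=0.0011 tipz=0.0867  Fs=-0.2 Fz=-0.1
```

Emit:
drive_tool([
  [[0,-0.003,0,0,255],[0,-0.006,0,0,255],[0,-0.009,0,0,255],[0,-0.009,0,0,255]],
])

```text
time: 15.52
position: [0.5471, 0.1908, 0.1006]
tool_rot: [3.105, -0.463, -0.002]
ft_force: [-2.4, -3.9, 2.5]
grip_width: 0.004
```

```bash
python3 plan.py
```

```text
t 15.53 pos [0.5471 0.1908 0.1006] F [-2.38 -3.89  2.48] M [-0.89  0.52  0.05] w 0.004
yaw now -16.98 tilt 0.14 q [-0.8   0.3   0.49  1.8  -0.15  1.08 -0.55]
s=-0.0476 lateral(y_s)=0.0010 tipz=0.0866  Fs=-4.4 Fz=2.5
```

Emit:
drive_tool([
  [[0,-0.004,0,0,255],[0,-0.006,-0.005,0,255],[0,-0.006,-0.012,0,255],[0,-0.006,-0.02,0,255]],
])

```text
time: 16.02
position: [0.5473, 0.1915, 0.1057]
tool_rot: [3.103, -0.464, -0.003]
ft_force: [-2.2, -5.6, -1.5]
grip_width: 0.003
```

```bash
python3 plan.py;python3 - <<'E'
from h import *
d=grab("wrist","wrH"); zoom(d,150,40,220,165,"zwrH")
E
```

```text
t 16.02 pos [0.5473 0.1915 0.1057] F [-2.18 -5.63 -1.53] M [-1.13  0.32 -0.02] w 0.003
yaw now -17.01 tilt 0.25 q [-0.8   0.29  0.49  1.8  -0.15  1.09 -0.56]
s=-0.0468 lateral(y_s)=0.0011 tipz=0.0917  Fs=-6.0 Fz=-1.5
zwrH 3.6363636363636362
```

View pics/zwrH.png

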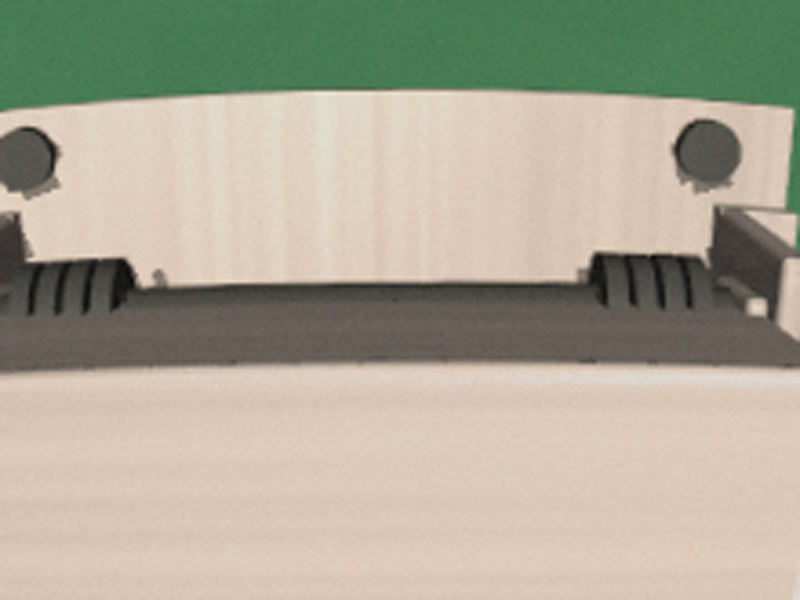

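```bash
cat >> sw.py <<'E'
SW=[.562,.236,.0897,1.2739]
def gp(x,z,th,y=0.):
    R,t=T(SW); dx,dz=x-.030,z-.022; c,s=np.cos(th),np.sin(th)
    return R@np.array([.030+c*dx+s*dz,y,.022-s*dx+c*dz])+t
def pred(d):
    for th in np.arange(0,1.3,.1): print(round(th,1),"rear",proj(d,gp(.031,.054,th))[0].round(1),"front",proj(d,gp(-.0265,.054,th))[0].round(1),"lip",proj(d,gp(-.03,.030,th))[0].round(1), "lip s,z",((gp(-.03,.028,th)-np.array(SW[:3]))@[.2924,.9563,0]).round(4),gp(-.03,.028,th)[2].round(4))
E
python3 - <<'E'
from sw import *
pred(load("wrH"))
E
```

```text
0.0 rear [257.1 147.4] front [256.6 265.7] lip [256.5 238.8] lip s,z -0.0352 0.1109
0.1 rear [257.2 138.8] front [256.7 268.7] lip [256.5 244.4] lip s,z -0.0355 0.1169
0.2 rear [257.2 129.8] front [256.7 270.6] lip [256.6 249.4] lip s,z -0.0353 0.1229
0.3 rear [257.2 120.7] front [256.8 271. ] lip [256.6 253.6] lip s,z -0.0344 0.1289
0.4 rear [257.2 111.7] front [256.9 269.8] lip [256.6 256.9] lip s,z -0.033 0.1347
0.5 rear [257.2 102.9] front [257.  266.6] lip [256.7 259.2] lip s,z -0.031 0.1404
0.6 rear [257.2  94.6] front [257.1 261.1] lip [256.8 260.2] lip s,z -0.0284 0.1458
0.7 rear [257.2  86.8] front [257.2 253. ] lip [256.8 259.8] lip s,z -0.0253 0.151
0.8 rear [257.2  79.7] front [257.4 241.9] lip [256.9 257.8] lip s,z -0.0217 0.1558
0.9 rear [257.1  73.4] front [257.5 227.5] lip [257.  253.9] lip s,z -0.0177 0.1603
1.0 rear [257.1  68. ] front [257.6 209.6] lip [257.1 247.8] lip s,z -0.0132 0.1643
1.1 rear [257.1  63.4] front [257.8 188.4] lip [257.2 239.2] lip s,z -0.0083 0.1679
1.2 rear [257.   59.7] front [257.9 164.2] lip [257.3 228. ] lip s,z -0.0031 0.1709
```

View pics/wrH.png

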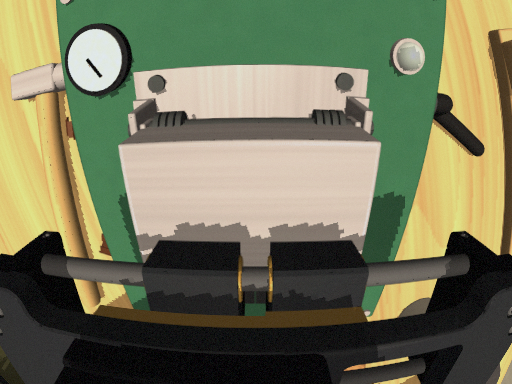

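Emit:
drive_tool([
  [[0,0,-0.01,0,255],[0,0,-0.02,0,255],[0,-0.001,-0.03,0,255],[0,-0.003,-0.042,0,255]],
])

```text
time: 16.58
position: [0.5477, 0.1929, 0.1186]
tool_rot: [3.104, -0.464, -0.003]
ft_force: [-1.6, -5.2, 0.1]
grip_width: 0.005
```

```bash
python3 plan.py;python3 - <<'E'
from sw import *
d=grab("wrist","wrI"); pred(d)
E
```

```text
t 16.57 pos [0.5477 0.1929 0.1186] F [-1.61 -5.16  0.11] M [-1.15  0.4   0.01] w 0.005
yaw now -16.99 tilt 0.2 q [-0.81  0.28  0.49  1.78 -0.14  1.12 -0.56]
s=-0.0454 lateral(y_s)=0.0011 tipz=0.1046  Fs=-5.4 Fz=0.1
0.0 rear [257.  145.6] front [256.5 254.4] lip [256.4 230.8] lip s,z -0.0352 0.1109
0.1 rear [257.  137.9] front [256.6 256.7] lip [256.4 235.7] lip s,z -0.0355 0.1169
0.2 rear [257.1 129.9] front [256.7 257.8] lip [256.5 240. ] lip s,z -0.0353 0.1229
0.3 rear [257.1 121.8] front [256.7 257.5] lip [256.5 243.6] lip s,z -0.0344 0.1289
0.4 rear [257.1 113.8] front [256.8 255.7] lip [256.6 246.2] lip s,z -0.033 0.1347
0.5 rear [257.1 105.9] front [256.9 252. ] lip [256.6 247.8] lip s,z -0.031 0.1404
0.6 rear [257.1  98.5] front [257.  246.3] lip [256.7 248.2] lip s,z -0.0284 0.1458
0.7 rear [257.1  91.5] front [257.1 238.3] lip [256.7 247.3] lip s,z -0.0253 0.151
0.8 rear [257.1  85.1] front [257.2 227.7] lip [256.8 244.8] lip s,z -0.0217 0.1558
0.9 rear [257.   79.3] front [257.3 214.4] lip [256.9 240.6] lip s,z -0.0177 0.1603
1.0 rear [257.   74.3] front [257.4 198.4] lip [257.  234.5] lip s,z -0.0132 0.1643
1.1 rear [257.   70.1] front [257.5 179.8] lip [257.1 226.3] lip s,z -0.0083 0.1679
1.2 rear [257.   66.6] front [257.6 159. ] lip [257.2 215.8] lip s,z -0.0031 0.1709
```

View pics/wrI.png

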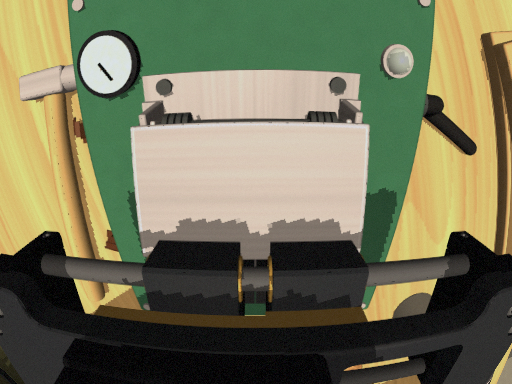

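Emit:
drive_tool([
  [[0,-0.003,-0.012,0,255],[0,-0.006,-0.023,0,255],[0,-0.01,-0.034,0,255],[0,-0.015,-0.044,0,255],[0,-0.02,-0.054,0,255]],
])

```text
time: 17.25
position: [0.5495, 0.1987, 0.1351]
tool_rot: [3.104, -0.464, -0.002]
ft_force: [-1.8, -4.6, 0.9]
grip_width: 0.008
```

```bash
python3 plan.py;python3 - <<'E'
from sw import *
d=grab("wrist","wrJ"); pred(d)
E
```

```text
t 17.25 pos [0.5495 0.1987 0.1351] F [-1.8  -4.59  0.86] M [-1.17  0.58  0.04] w 0.008
yaw now -17.0 tilt 0.19 q [-0.81  0.27  0.49  1.76 -0.14  1.15 -0.58]
s=-0.0393 lateral(y_s)=0.0010 tipz=0.1211  Fs=-4.9 Fz=0.9
0.0 rear [256.8 152.9] front [256.4 249. ] lip [256.3 228.1] lip s,z -0.0352 0.1109
0.1 rear [256.8 146.2] front [256.4 250.8] lip [256.3 232.6] lip s,z -0.0355 0.1169
0.2 rear [256.8 139.3] front [256.5 251.5] lip [256.3 236.3] lip s,z -0.0353 0.1229
0.3 rear [256.8 132.2] front [256.5 251. ] lip [256.4 239.4] lip s,z -0.0344 0.1289
0.4 rear [256.8 125.2] front [256.6 249.1] lip [256.4 241.6] lip s,z -0.033 0.1347
0.5 rear [256.8 118.3] front [256.7 245.6] lip [256.4 242.8] lip s,z -0.031 0.1404
0.6 rear [256.8 111.6] front [256.7 240.4] lip [256.5 243. ] lip s,z -0.0284 0.1458
0.7 rear [256.8 105.3] front [256.8 233.2] lip [256.5 242. ] lip s,z -0.0253 0.151
0.8 rear [256.8  99.5] front [256.9 224. ] lip [256.6 239.6] lip s,z -0.0217 0.1558
0.9 rear [256.8  94.2] front [257.  212.6] lip [256.7 235.7] lip s,z -0.0177 0.1603
1.0 rear [256.8  89.5] front [257.  199.1] lip [256.7 230.2] lip s,z -0.0132 0.1643
1.1 rear [256.8  85.5] front [257.1 183.6] lip [256.8 222.9] lip s,z -0.0083 0.1679
1.2 rear [256.7  82.1] front [257.2 166.4] lip [256.9 213.8] lip s,z -0.0031 0.1709
```

View pics/wrJ.png

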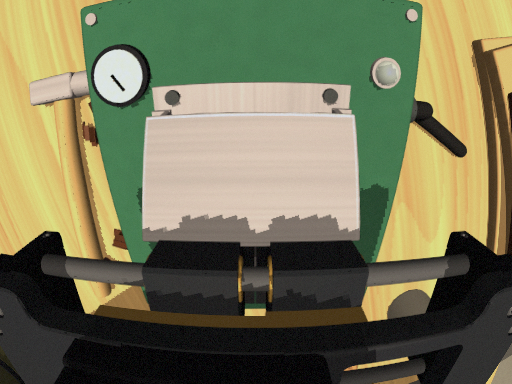

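Emit:
drive_tool([
  [[0,-0.006,-0.006,0,255],[0,-0.012,-0.01,0,255],[0,-0.018,-0.013,0,255],[0,-0.024,-0.013,0,255]],
])

```text
time: 17.8
position: [0.5502, 0.2011, 0.1385]
tool_rot: [3.097, -0.466, -0.008]
ft_force: [-7.8, -16.0, 5.7]
grip_width: 0.009
```

```bash
python3 plan.py;python3 - <<'E'
from sw import *
d=grab("wrist","wrK"); pred(d)
E
```

```text
t 17.8 pos [0.5502 0.2011 0.1385] F [ -7.78 -16.02   5.73] M [-3.18  1.76  0.12] w 0.009
yaw now -17.12 tilt 0.65 q [-0.82  0.28  0.49  1.75 -0.13  1.16 -0.59]
s=-0.0368 lateral(y_s)=0.0011 tipz=0.1245  Fs=-17.6 Fz=5.7
0.0 rear [256.4 157.1] front [256.4 249.9] lip [256.4 229.2] lip s,z -0.0352 0.1109
0.1 rear [256.4 150.6] front [256.4 251.8] lip [256.4 233.6] lip s,z -0.0355 0.1169
0.2 rear [256.4 143.9] front [256.4 252.6] lip [256.4 237.4] lip s,z -0.0353 0.1229
0.3 rear [256.4 137. ] front [256.4 252.3] lip [256.4 240.4] lip s,z -0.0344 0.1289
0.4 rear [256.4 130.2] front [256.4 250.6] lip [256.4 242.7] lip s,z -0.033 0.1347
0.5 rear [256.4 123.4] front [256.4 247.3] lip [256.4 244. ] lip s,z -0.031 0.1404
0.6 rear [256.4 116.8] front [256.4 242.4] lip [256.4 244.3] lip s,z -0.0284 0.1458
0.7 rear [256.4 110.6] front [256.4 235.7] lip [256.4 243.5] lip s,z -0.0253 0.151
0.8 rear [256.4 104.8] front [256.4 226.9] lip [256.4 241.3] lip s,z -0.0217 0.1558
0.9 rear [256.4  99.5] front [256.4 216.2] lip [256.4 237.7] lip s,z -0.0177 0.1603
1.0 rear [256.4  94.8] front [256.4 203.3] lip [256.4 232.5] lip s,z -0.0132 0.1643
1.1 rear [256.3  90.7] front [256.4 188.6] lip [256.4 225.7] lip s,z -0.0083 0.1679
1.2 rear [256.3  87.2] front [256.4 172.2] lip [256.4 217.1] lip s,z -0.0031 0.1709
```

View pics/wrK.png

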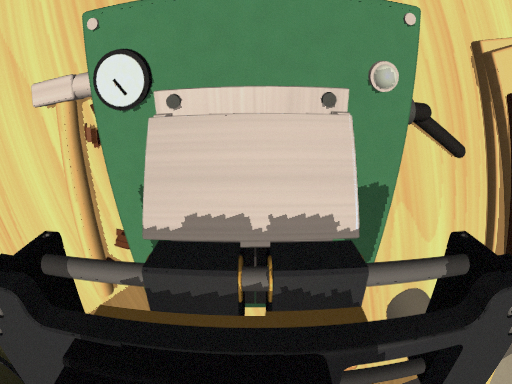

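Emit:
drive_tool([
  [[0,0,-0.004,0,255],[0,0,-0.008,0,255],[0,-0.004,-0.01,0,255],[0,-0.006,-0.01,0,255]],
])

```text
time: 18.35
position: [0.5509, 0.2033, 0.1418]
tool_rot: [3.098, -0.466, -0.008]
ft_force: [-7.9, -13.7, 7.1]
grip_width: 0.004
```

```bash
python3 plan.py;python3 - <<'E'
from sw import *
d=grab("wrist","wrL"); zoom(d,140,75,228,171,"zwrL"); print([ (round(th,2),proj(d,gp(.031,.054,th))[0,1].round(1),proj(d,gp(-.0265,.054,th))[0,1].round(1)) for th in np.arange(.5,1.2,.1)])
E
```

```text
t 18.35 pos [0.5509 0.2033 0.1418] F [ -7.9  -13.69   7.07] M [-2.77  1.62  0.07] w 0.004
yaw now -17.12 tilt 0.58 q [-0.82  0.28  0.49  1.74 -0.13  1.17 -0.59]
s=-0.0345 lateral(y_s)=0.0011 tipz=0.1278  Fs=-15.4 Fz=7.1
zwrL 3.508771929824561
[(np.float64(0.5), np.float64(127.4), np.float64(248.0)), (np.float64(0.6), np.float64(121.0), np.float64(243.3)), (np.float64(0.7), np.float64(114.9), np.float64(236.7)), (np.float64(0.8), np.float64(109.2), np.float64(228.3)), (np.float64(0.9), np.float64(104.0), np.float64(217.9)), (np.float64(1.0), np.float64(99.3), np.float64(205.6)), (np.float64(1.1), np.float64(95.2), np.float64(191.4))]
```

View pics/zwrL.png

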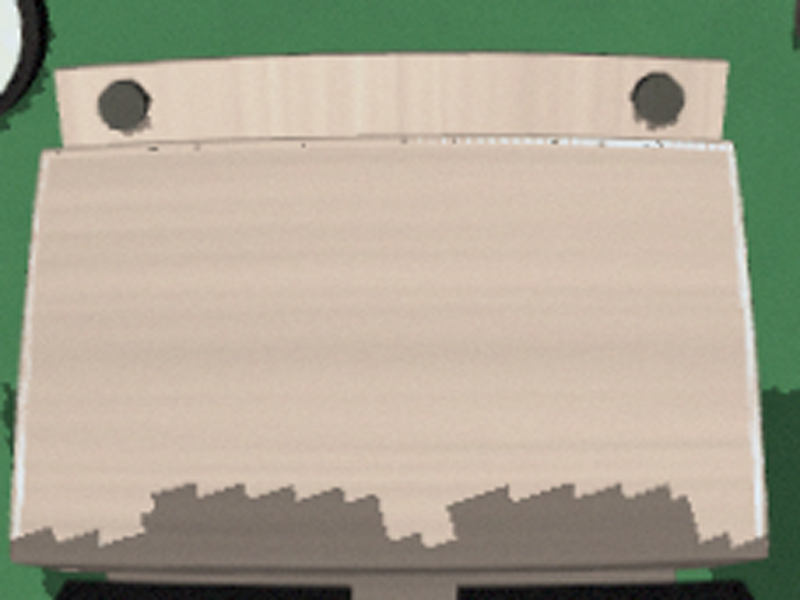

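Emit:
drive_tool([
  [[0,-0.004,-0.004,0,255],[0,-0.008,-0.006,0,255],[0,-0.012,-0.006,0,255],[0,-0.012,-0.006,0,255]],
])

```text
time: 18.9
position: [0.5516, 0.2053, 0.1441]
tool_rot: [3.096, -0.468, -0.01]
ft_force: [-10.7, -16.9, 11.0]
grip_width: 0.005
```

```bash
python3 plan.py;python3 - <<'E'
from sw import *
d=grab("wrist","wrM"); zoom(d,140,75,228,171,"zwrM"); print([ (round(th,2),proj(d,gp(.031,.054,th))[0,1].round(1),proj(d,gp(-.0265,.054,th))[0,1].round(1)) for th in np.arange(.5,1.2,.1)])
d=grab("scene","scM"); zoom(d,255,110,128,96,"zscM")
E
```

```text
t 18.9 pos [0.5516 0.2053 0.1441] F [-10.72 -16.93  11.03] M [-3.25  2.17  0.11] w 0.005
yaw now -17.18 tilt 0.7 q [-0.82  0.28  0.49  1.73 -0.13  1.18 -0.59]
s=-0.0324 lateral(y_s)=0.0010 tipz=0.1301  Fs=-19.3 Fz=11.0
zwrM 3.508771929824561
[(np.float64(0.5), np.float64(131.2), np.float64(249.5)), (np.float64(0.6), np.float64(124.8), np.float64(244.9)), (np.float64(0.7), np.float64(118.8), np.float64(238.7)), (np.float64(0.8), np.float64(113.1), np.float64(230.5)), (np.float64(0.9), np.float64(107.9), np.float64(220.5)), (np.float64(1.0), np.float64(103.3), np.float64(208.5)), (np.float64(1.1), np.float64(99.2), np.float64(194.8))]
zscM 6.25
```

View pics/zwrM.png

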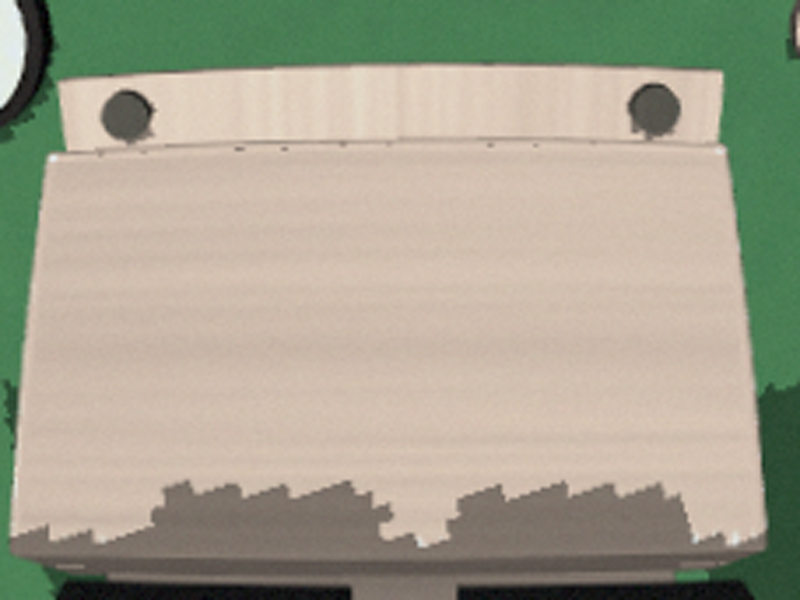

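View pics/zscM.png

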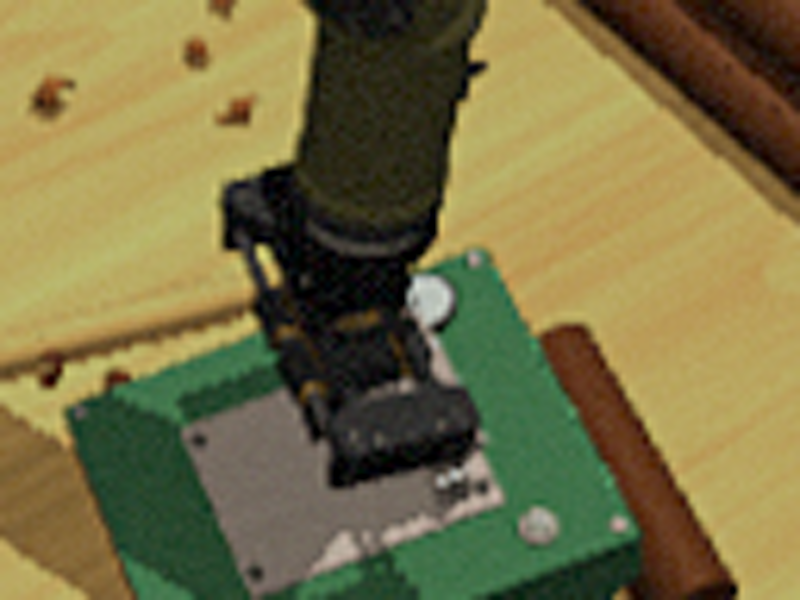

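Emit:
drive_tool([
  [[0,0.015,0,0,255],[0,0.025,0.012,0,255],[0,0.038,0.027,0,255],[0,0.05,0.043,0,255],[0,0.055,0.05,0,255],[0,0.055,0.05,0,255]],
])

```text
time: 19.75
position: [0.5487, 0.196, 0.1289]
tool_rot: [3.106, -0.463, -0.001]
ft_force: [-2.5, -5.7, 0.6]
grip_width: 0.002
```

```bash
python3 plan.py;python3 - <<'E'
from sw import *
d=grab("wrist","wrN"); zoom(d,140,75,228,171,"zwrN"); print([ (round(th,2),proj(d,gp(.031,.054,th))[0,1].round(1),proj(d,gp(-.0265,.054,th))[0,1].round(1)) for th in np.arange(0,1.2,.1)])
E
```

```text
t 19.75 pos [0.5487 0.196  0.1289] F [-2.46 -5.67  0.64] M [-1.24  0.44 -0.02] w 0.002
yaw now -16.95 tilt 0.1 q [-0.81  0.27  0.49  1.77 -0.14  1.13 -0.57]
s=-0.0421 lateral(y_s)=0.0010 tipz=0.1149  Fs=-6.1 Fz=0.6
zwrN 3.508771929824561
[(np.float64(0.0), np.float64(149.0), np.float64(249.9)), (np.float64(0.1), np.float64(142.0), np.float64(251.9)), (np.float64(0.2), np.float64(134.7), np.float64(252.7)), (np.float64(0.3), np.float64(127.2), np.float64(252.2)), (np.float64(0.4), np.float64(119.9), np.float64(250.2)), (np.float64(0.5), np.float64(112.6), np.float64(246.6)), (np.float64(0.6), np.float64(105.7), np.float64(241.0)), (np.float64(0.7), np.float64(99.2), np.float64(233.4)), (np.float64(0.8), np.float64(93.2), np.float64(223.6)), (np.float64(0.9), np.float64(87.8), np.float64(211.5)), (np.float64(1.0), np.float64(83.0), np.float64(197.0)), (np.float64(1.1), np.float64(78.9), np.float64(180.4))]
```

View pics/zwrN.png

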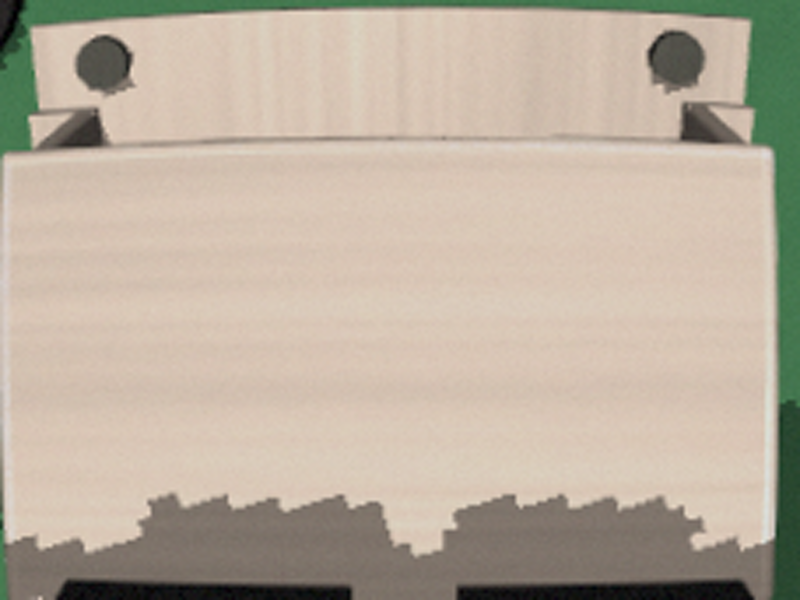

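Emit:
drive_tool([
  [[0.03,0,0.002,0,255],[0.04,0,0.004,0,255],[-0.03,0,0.009,0,255],[0.04,0,0.015,0,255],[-0.04,0,0.021,0,255],[0.04,0,0.027,0,255],[-0.04,0,0.033,0,255],[0.04,0,0.039,0,255],[0,0,0.042,0,255],[0,0,0.042,0,255]],
])

```text
time: 21.05
position: [0.55, 0.1941, 0.1168]
tool_rot: [3.104, -0.465, 0.003]
ft_force: [0.2, -9.4, 1.1]
grip_width: 0.008
```

```bash
python3 plan.py;python3 - <<'E'
from sw import *
d=grab("wrist","wrO"); zoom(d,140,75,228,171,"zwrO"); print([ (round(th,2),proj(d,gp(.031,.054,th))[0,1].round(1),proj(d,gp(-.0265,.054,th))[0,1].round(1)) for th in np.arange(0,1.2,.1)])
E
```

```text
t 21.05 pos [0.55   0.1941 0.1168] F [ 0.2  -9.43  1.13] M [-1.9   0.03 -0.01] w 0.008
yaw now -17.03 tilt 0.22 q [-0.81  0.29  0.5   1.78 -0.15  1.11 -0.56]
s=-0.0436 lateral(y_s)=-0.0007 tipz=0.1028  Fs=-9.0 Fz=1.1
zwrO 3.508771929824561
[(np.float64(0.0), np.float64(150.8), np.float64(259.3)), (np.float64(0.1), np.float64(143.0), np.float64(261.8)), (np.float64(0.2), np.float64(135.0), np.float64(263.2)), (np.float64(0.3), np.float64(126.8), np.float64(263.2)), (np.float64(0.4), np.float64(118.6), np.float64(261.6)), (np.float64(0.5), np.float64(110.7), np.float64(258.3)), (np.float64(0.6), np.float64(103.0), np.float64(252.8)), (np.float64(0.7), np.float64(95.9), np.float64(245.1)), (np.float64(0.8), np.float64(89.3), np.float64(234.8)), (np.float64(0.9), np.float64(83.4), np.float64(221.7)), (np.float64(1.0), np.float64(78.2), np.float64(205.9)), (np.float64(1.1), np.float64(73.9), np.float64(187.3))]
```

View pics/zwrO.png

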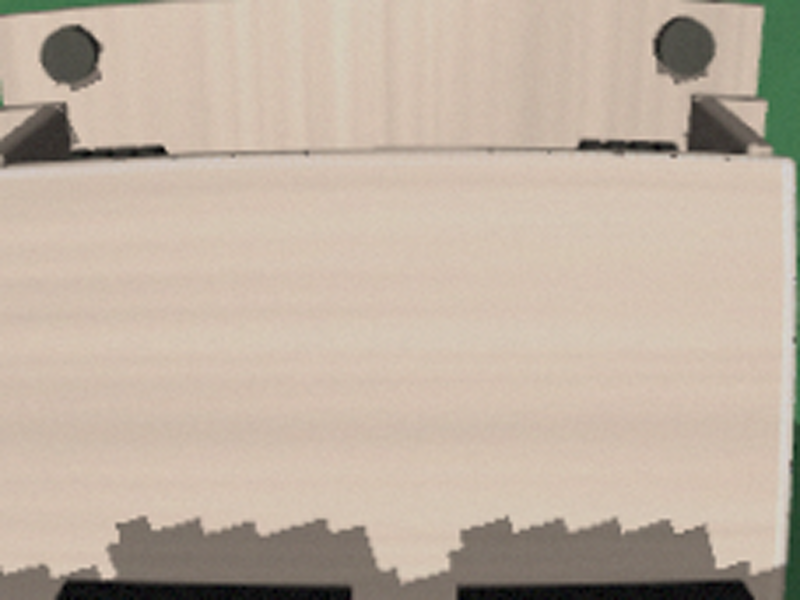

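Emit:
drive_tool([
  [[0.03,-0.003,0.001,0,255],[-0.04,-0.006,0.005,0,255],[0.04,-0.009,0.009,0,255],[-0.04,-0.01,0.013,0,255],[0.04,-0.01,0.017,0,255],[-0.04,-0.01,0.021,0,255],[0.04,-0.01,0.025,0,255],[-0.02,-0.01,0.027,0,255],[0,-0.01,0.027,0,255]],
])

```text
time: 22.22
position: [0.5459, 0.1979, 0.108]
tool_rot: [3.103, -0.461, -0.013]
ft_force: [-17.2, -9.6, 7.3]
grip_width: 0.006
```

```bash
python3 plan.py;python3 - <<'E'
from sw import *
d=grab("wrist","wrP"); zoom(d,140,75,228,171,"zwrP"); print([ (round(th,2),proj(d,gp(.031,.054,th))[0,1].round(1),proj(d,gp(-.0265,.054,th))[0,1].round(1)) for th in np.arange(0,.9,.1)])
E
```

```text
t 22.23 pos [0.5459 0.1979 0.108 ] F [-17.22  -9.63   7.33] M [-1.62  2.89  0.29] w 0.006
yaw now -16.91 tilt 0.55 q [-0.82  0.3   0.5   1.79 -0.16  1.1  -0.56]
s=-0.0411 lateral(y_s)=0.0043 tipz=0.0940  Fs=-14.2 Fz=7.3
zwrP 3.508771929824561
[(np.float64(0.0), np.float64(162.0), np.float64(273.3)), (np.float64(0.1), np.float64(153.7), np.float64(276.6)), (np.float64(0.2), np.float64(145.1), np.float64(278.7)), (np.float64(0.3), np.float64(136.3), np.float64(279.6)), (np.float64(0.4), np.float64(127.5), np.float64(278.9)), (np.float64(0.5), np.float64(118.8), np.float64(276.4)), (np.float64(0.6), np.float64(110.5), np.float64(271.8)), (np.float64(0.7), np.float64(102.6), np.float64(264.8)), (np.float64(0.8), np.float64(95.4), np.float64(255.0))]
```

View pics/zwrP.png

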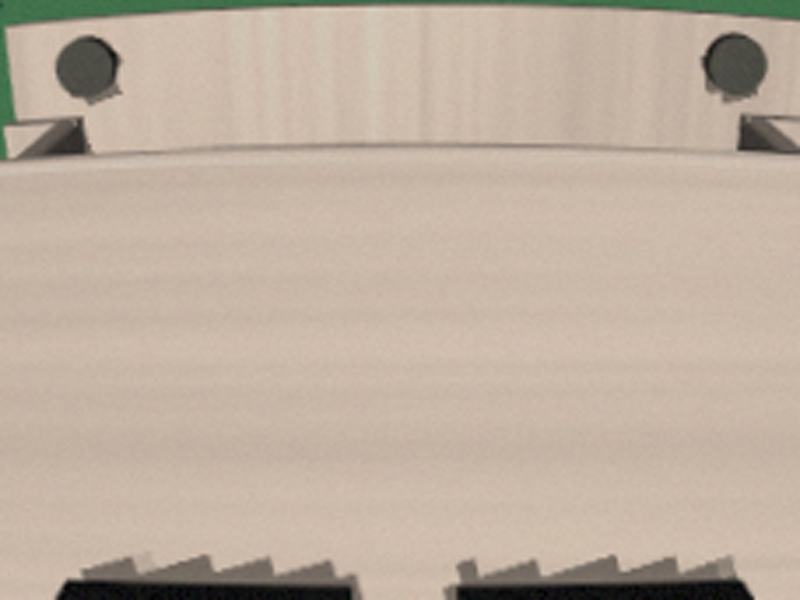

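Emit:
drive_tool([
  [[0,-0.003,-0.01,0,255],[0,-0.009,-0.02,0,255],[0,-0.016,-0.03,0,255],[0,-0.023,-0.039,0,255],[0,-0.032,-0.048,0,255]],
])

```text
time: 22.9
position: [0.5507, 0.2073, 0.1225]
tool_rot: [3.104, -0.463, -0.007]
ft_force: [-5.9, -6.9, 3.2]
grip_width: 0.009
```

```bash
python3 plan.py;python3 - <<'E'
from sw import *
d=grab("wrist","wrQ"); zoom(d,140,75,228,171,"zwrQ"); print([ (round(th,2),proj(d,gp(.031,.054,th))[0,1].round(1),proj(d,gp(-.0265,.054,th))[0,1].round(1)) for th in np.arange(.3,1.3,.1)])
E
```

```text
t 22.9 pos [0.5507 0.2073 0.1225] F [-5.86 -6.92  3.21] M [-1.35  1.1   0.09] w 0.009
yaw now -16.96 tilt 0.32 q [-0.83  0.3   0.5   1.76 -0.15  1.13 -0.58]
s=-0.0308 lateral(y_s)=0.0024 tipz=0.1085  Fs=-8.3 Fz=3.2
zwrQ 3.508771929824561
[(np.float64(0.3), np.float64(156.3), np.float64(279.8)), (np.float64(0.4), np.float64(148.6), np.float64(279.2)), (np.float64(0.5), np.float64(140.9), np.float64(277.0)), (np.float64(0.6), np.float64(133.5), np.float64(273.1)), (np.float64(0.7), np.float64(126.4), np.float64(267.2)), (np.float64(0.8), np.float64(119.7), np.float64(259.1)), (np.float64(0.9), np.float64(113.6), np.float64(248.6)), (np.float64(1.0), np.float64(108.1), np.float64(235.5)), (np.float64(1.1), np.float64(103.3), np.float64(220.0)), (np.float64(1.2), np.float64(99.3), np.float64(202.2))]
```

View pics/zwrQ.png

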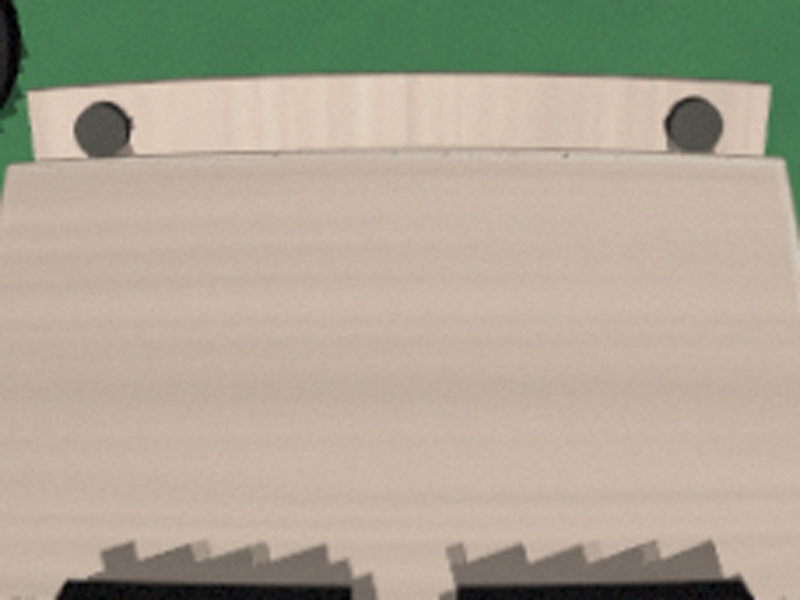

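Emit:
drive_tool([
  [[0,-0.008,-0.009,0,255],[0,-0.016,-0.017,0,255],[0,-0.025,-0.025,0,255],[0,-0.034,-0.031,0,255],[0,-0.042,-0.036,0,255]],
])

```text
time: 23.58
position: [0.5562, 0.2219, 0.1338]
tool_rot: [-3.107, 0.461, 0.0]
ft_force: [-2.7, -2.9, 0.1]
grip_width: 0.005
```

```bash
python3 plan.py;python3 - <<'E'
from sw import *
d=grab("wrist","wrR"); zoom(d,140,75,228,171,"zwrR"); print([ (round(th,2),proj(d,gp(.031,.054,th))[0,1].round(1),proj(d,gp(-.0265,.054,th))[0,1].round(1)) for th in np.arange(.5,1.4,.1)])
d=grab("scene","scR"); zoom(d,255,110,128,96,"zscR")
E
```

```text
t 23.57 pos [0.5562 0.2219 0.1338] F [-2.73 -2.87  0.05] M [-0.48  0.55 -0.02] w 0.005
yaw now -16.88 tilt 0.04 q [-0.84  0.3   0.49  1.73 -0.15  1.15 -0.6 ]
s=-0.0152 lateral(y_s)=0.0014 tipz=0.1198  Fs=-3.5 Fz=0.1
zwrR 3.508771929824561
[(np.float64(0.5), np.float64(170.5), np.float64(289.8)), (np.float64(0.6), np.float64(163.7), np.float64(286.8)), (np.float64(0.7), np.float64(157.1), np.float64(282.3)), (np.float64(0.8), np.float64(150.8), np.float64(275.9)), (np.float64(0.9), np.float64(144.9), np.float64(267.6)), (np.float64(1.0), np.float64(139.5), np.float64(257.2)), (np.float64(1.1), np.float64(134.7), np.float64(244.8)), (np.float64(1.2), np.float64(130.5), np.float64(230.4)), (np.float64(1.3), np.float64(126.9), np.float64(214.4))]
zscR 6.25
```

View pics/wrR.png

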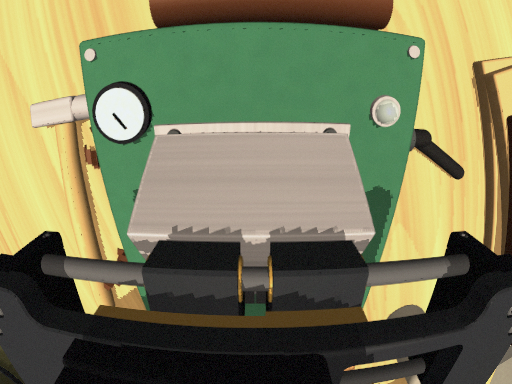

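View pics/zscR.png

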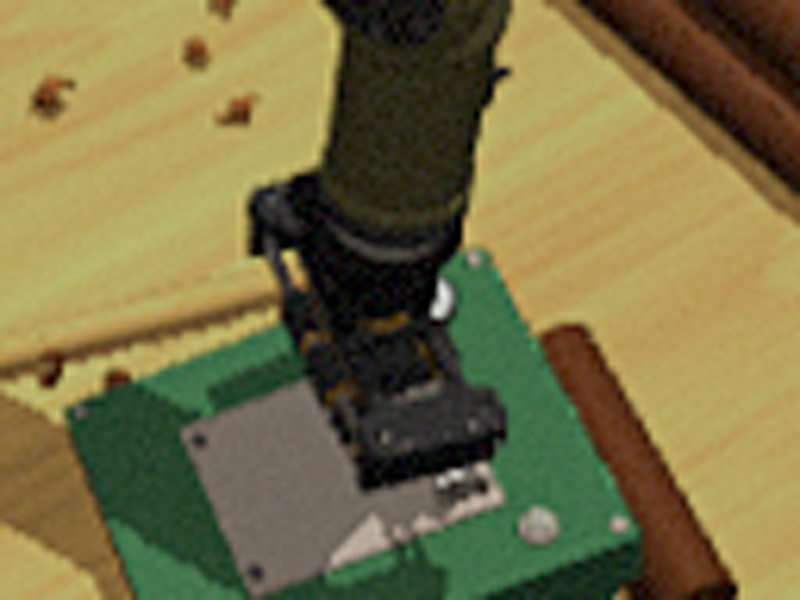

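Emit:
drive_tool([
  [[0,-0.004,-0.003,0,255],[0,-0.009,-0.005,0,255],[0,-0.009,-0.005,0,255]],
])

```text
time: 24.05
position: [0.5567, 0.223, 0.1347]
tool_rot: [3.106, -0.462, -0.001]
ft_force: [-1.7, -3.3, -1.6]
grip_width: 0.005
```

```bash
python3 plan.py
```

```text
t 24.05 pos [0.5567 0.223  0.1347] F [-1.68 -3.33 -1.56] M [-0.91  0.62  0.08] w 0.005
yaw now -16.94 tilt 0.1 q [-0.84  0.3   0.49  1.72 -0.15  1.16 -0.6 ]
s=-0.0140 lateral(y_s)=0.0013 tipz=0.1207  Fs=-3.7 Fz=-1.6
```

Emit:
drive_tool([
  [[0,0.03,0.005,0,255],[0,0.06,0.015,0,255],[0,0.09,0.03,0,255],[0,0.12,0.04,0,255],[0,0.15,0.05,0,255],[0,0.18,0.05,0,255],[0,0.2,0.05,0,255],[0,0.2,0.05,0,255]],
])

```text
time: 25.05
position: [0.5398, 0.1659, 0.1205]
tool_rot: [-3.107, 0.463, -0.001]
ft_force: [-0.1, 1.0, 0.5]
grip_width: 0.011
```

```bash
python3 plan.py;python3 - <<'E'
from sw import *
d=grab("wrist","wrS"); zoom(d,140,75,228,171,"zwrS"); print([ (round(th,2),proj(d,gp(.031,.054,th))[0,1].round(1),proj(d,gp(-.0265,.054,th))[0,1].round(1)) for th in np.arange(0,.4,.1)])
E
```

```text
t 25.05 pos [0.5398 0.1659 0.1205] F [-0.13  1.02  0.54] M [-0.07  0.07 -0.03] w 0.011
yaw now -16.96 tilt 0.04 q [-0.8   0.24  0.52  1.83 -0.13  1.11 -0.53]
s=-0.0735 lateral(y_s)=0.0008 tipz=0.1065  Fs=0.9 Fz=0.5
zwrS 3.508771929824561
[(np.float64(0.0), np.float64(75.0), np.float64(200.1)), (np.float64(0.1), np.float64(67.1), np.float64(199.8)), (np.float64(0.2), np.float64(59.2), np.float64(198.1)), (np.float64(0.3), np.float64(51.5), np.float64(194.5))]
```

View pics/wrS.png

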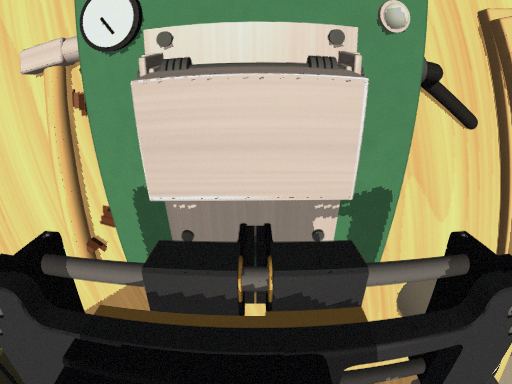

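Emit:
drive_tool([
  [[0,0.03,-0.1,0,255],[0,0.05,-0.3,0,255],[0,0.1,-0.5,0,255],[0,0.4,-0.6,0,255],[0,0.5,-0.6,0,255],[0,0.5,-0.6,0,255],[0,0.5,-0.6,0,255],[0,0.5,-0.6,0,255]],
])

```text
time: 26.1
position: [0.496, 0.0246, 0.2997]
tool_rot: [3.108, -0.458, -0.001]
ft_force: [0.2, -0.7, 0.4]
grip_width: 0.007
```

```bash
python3 plan.py;python3 - <<'E'
from sw import *
d=grab("wrist","wrT"); e=grab("scene","scT"); f=grab("side","sdT")
zoom(e,255,120,120,90,"zscT"); cv2.imwrite("pics/diff.png",cv2.absdiff(e["img"],load("sceneA")["img"])*2)
E
```

```text
t 26.1 pos [0.496  0.0246 0.2997] F [ 0.18 -0.69  0.42] M [-0.06  0.09  0.02] w 0.007
yaw now -16.76 tilt 0.05 q [-0.74 -0.06  0.61  1.74  0.03  1.45 -0.42]
s=-0.2214 lateral(y_s)=0.0013 tipz=0.2857  Fs=-0.6 Fz=0.4
zscT 6.666666666666667
```

View pics/zscT.png

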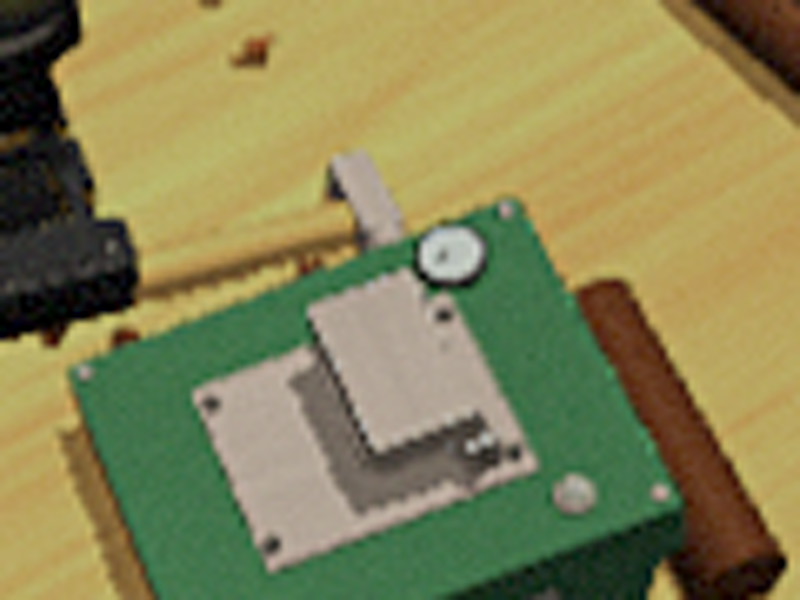

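View pics/diff.png

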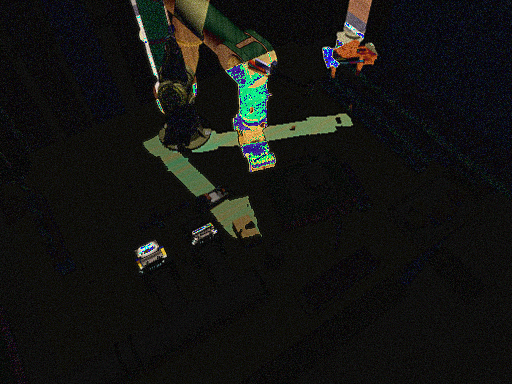

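View pics/wrT.png

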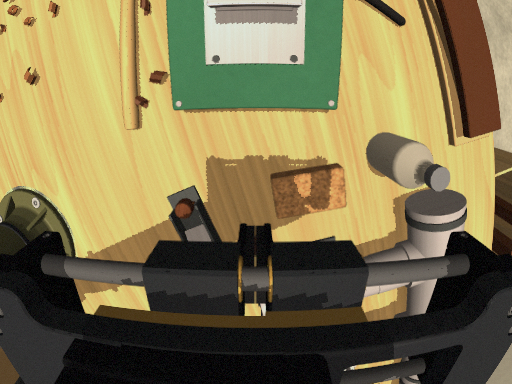

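Run:
```python
from bench import ctrl
print(ctrl.close_job(), ctrl.get_state()["time"])
```

```text
the job is handed in; nothing more can be done
the job is handed in; nothing more can be done
```

The job is handed in: the jammed gate is down, the good gate is up, and the extractor switch was flipped last. The arm's clock stood at about 26 s of the 64 s allowed. I could not see the toggle itself.

- **Gates:** The gate at y ≈ -0.205 m came up solid at about 40 mm (27 N), so it is the jammed one. I pushed it down to its stop, with 16 N showing there. The gate at y ≈ -0.375 m passed 40 mm freely. I pulled it to its end stop, where 9 N more gave no movement. The side camera afterwards put the grips at about 0.160 m and 0.230 m, which match fully down and fully up.
- **Guard:** The tool could not be tilted in this interface, so I did not reach in under the lip. I lifted the guard by friction on its front with the closed, upright fingers. The first push locked up at about 19 N. I backed off, slid the fingers lower along the lip with small sideways strokes, and pushed again.
- **Toggle:** The fingers went about 8 mm or more past the toggle's snap point at toggle height, and the push force dropped from 8 N to 3.5 N.
- **Last checks:** The last pictures show the guard shut. Comparing the first and last scene images, only the gates, the arm and its shadow had changed, so the other things are where they were. Because the shut guard hides the toggle, "on" rests on the finger position and that force drop.

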